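# Change over the line-voltage selector of a bench stirrer

### The arm

A 6-joint arm with a two-finger parallel gripper is mounted at the origin on a cart in front of the work surface, level with it; the furniture and walls round the work are solid. World frame = base frame: x ahead of the robot, y to its left, z up, the work surface at z = 0. Lengths are in m, angles in rad, forces in N, time in s.
With the tool pointing down it reaches from about 0.275 to 0.75 m from the base axis. Payload 10.2 kg.
Tool frame: the origin (TCP) lies between the finger pads; the fingertips stand 25 mm ahead of it and the grasp point (between the pads) lies 6 mm ahead of it; x points along the fingers, y is the direction in which the jaws open and shut, and the axes are right-handed (so a half turn about x gives the same grasp; the last joint's range is limited). The gripper opens to 88 mm and grips with 3 to 60 N. Pads are 18 mm wide; open, the fingers measure 123 mm over their backs; the gripper's body (75 mm by 187 mm) begins 45 mm behind the grasp point.
Start: joints at [1.032, 0.313, 1.498, -0, 1.331, -0.223], TCP at [0.163, 0.499, 0.264] pointing down, gripper open.
Joint ranges: [-2.94, 2.94], [-0.97, 2.17], [0.19, 2.56], [-1.23, 4.37], [0.02, 3.11], [-2.88, 2.88]. Speed limits (rad/s): [2.39, 2.39, 3.01, 3.14, 3.14, 3.14].

### API

Orientations are given as [roll, pitch, yaw] about the fixed x, y, z axes, in that order (R = Rz(yaw) Ry(pitch) Rx(roll)).
In Python, from workcell import arm gives the robot as it stands.
- The arm moves only by the tool apply_moves, never from a script. Its argument "steps" is a list of rows, each a list of 5 numbers: the opening, from 0 (shut) to 1 (fully open), then the shift along the tool's x, y, z in mm, then the turn about the tool's x in degrees. In form: [[claw, tx, ty, tz, turn], ...]. A call has 1 to 8 rows; each row is the pose to reach, as a shift and turn from the pose measured when the call began, along the tool's axes at that moment; what a row does not reach only later rows make up. A row lasts 1/10 s, in which the tool goes at most 50 mm and 8.59 degrees, less where a joint would pass 70% of its speed; a pose out of reach is approached as far as the arm can. A call with a gripper value outside its range is refused whole. The fingers move at their own pace and stop on an object; "force" is the grip in N (left out, the last holds). Time passes only in rows, so rows that repeat a pose let the fingers close. It gives the time, the measured TCP pose, the force and the opening at its end, in the units of the state.
- arm.get_obs(): the state, without advancing time (a new reading comes with each control period).
- arm.read_camera(name): name is "side" or "top"; returns a dict with "pixels" (384x512x3 uint8, red, green, blue), "fx", "fy", "cx", "cy" (pixels), "rvec" (rotation vector, rad) and "tvec" (3), from world to camera coordinates, as OpenCV has them. Camera axes: x right, y down, z forward; pixel columns grow to the right and rows downward; lengths in m; the calibration is good to about 2 mm. A picture is of the moment at which its call begins. There is no depth.
- arm.finish_job(): hands the job in, once; it reports no verdict.
The state is a dict: "clock": time; "joints": joint angles; "joint_vel": joint speeds; "joint_efforts": joint torques, N m; "tool_pos": TCP position; "ee_rot": TCP orientation; "wrist_force": force on the tool from outside, world axes, zero at the start; "ft_torque": the same for the moment, N m; "finger_gap": finger opening in m.
Only numpy, scipy, OpenCV 4.12 (cv2) and the standard library are available. Lean on these libraries where they do the work, as an engineer would, in place of code of your own. Each camera call takes 0.05 s, during which the arm holds its last target.

### The job

The magnetic stirrer lies on its front, rear panel up. Take the flat screwdriver (square handle) from the tool rack, put its blade into the slot of the line-voltage selector that sits loosely in a well in that panel (feel for the slot), and turn the selector clockwise a quarter turn until you feel it come fully home against its other stop; press only lightly and do not force it past the stop. Then stand the screwdriver back upright in the rack hole it came from; leave the fuse cap, the other screwdriver and the things standing near as they are.

Things in the scene. Friction and masses are not known exactly. Their poses are not given: they have to be found in the camera images.
- stirrer: Magnetic stirrer, white case 100 x 190 mm, fixed, lying on its front on a mat (120 x 212 mm). Origin: centre of its underside, on the bench; z up; x from the upright round steel plate to the four feet; y along the long side. The grey rear panel looks up, 118 mm above the origin, rim 2 mm higher; on it the selector at y +30, a black fuse cap 12 mm tall at y +75, a mains inlet at y -45 mm.
- selector_well (a point): Middle of a round well 33 mm across in the rear panel, 5.5 mm below the panel: level with the top of the selector, a grey disc 26 mm across (axes as stirrer). A straight slot, 3.8 mm wide, 4.5 mm deep, flat floor, runs right across the disc through its centre. The disc floats: it stands up to 3 mm off this point in x and y, not measured, and slides if pushed sideways with about 2 N.
- selector (a joint): Angle of the selector, rad: 0 at one stop (slot along the stirrer's y, small arrow at its +y end), growing clockwise from above to the other stop, 1.571 (arrow to +x). Starts at 0 to 0.2. Friction of 0.06 N m holds it; no spring. The stops are hard: turning the screwdriver on by more than about 0.1 rad against one overloads the selector (over 40 N on the blade).
- fuse_cap (a joint): Angle of the screw-in fuse cap, 0 at the start, rad. Not to be turned.
- rack: Bridge-shaped steel tool rack, fixed to the bench, 60 x 136 mm (174 mm over its two foot flanges), flat top 106 mm high and 6 mm thick. Origin: centre of its underside; y along the long side; z up.
- hole_a (a point): Mouth of the round hole at the rack's -y end (y -34 mm), 17 mm across, right through the top, at the height of the rack's top.
- hole_b (a point): Mouth of the same kind of hole at the rack's +y end (y +34 mm).
- flat_driver: Flat screwdriver, 168 mm, 0.06 to 0.12 kg, upright in a rack hole, collar on the rack. Origin: on its axis, underside of the collar; z up to the handle's end, x along the blade's width. Black handle: collar 29 mm wide to z 10 mm, neck, square grip 24 x 24 mm (sides square to x, y) from z 16 to 72 mm, cap to z 80. Shaft 8 mm. Blade 12 mm wide, 4.2 mm thick at z -80, 2.2 mm at its end, z -88.
- blade_end (a point): Middle of the end edge of the flat screwdriver's blade; axes as flat_driver.
- cross_driver: Cross-tip screwdriver, a bystander in the other rack hole: slimmer round black handle, 20 mm across (collar 25 mm), 61 mm tall, 80 mm of shaft below. Origin: on the axis at the underside of the handle; z up.
- timer: White lab timer lying near the work, 62 x 66 x 18 mm, a bystander. Origin: centre of its underside.
- cup_e: Specimen cup with a yellow lid, 62 mm across, 69 mm tall, a bystander. Origin: centre of its underside.
- petri_a: Closed petri dish, 90 mm across, 14 mm tall, a bystander. Origin: centre of its underside.

How it is judged:
On the way, in this order (a step that is already met when the one before it is completed fails the run):
1. the blade stands in the selector's slot, its end at least 2.5 mm below the disc's top and within 6 mm of the well's middle (horizontal distance between blade_end and selector_well below 0.006 m and z of blade_end in the frame of selector_well below -0.0025 m), for 0.1 s.
2. with the blade in the slot (at least 1.5 mm deep) the selector is turned to its other stop (over 1.52 rad) (value of joint selector above 1.52 rad and horizontal distance between blade_end and selector_well below 0.006 m and z of blade_end in the frame of selector_well below -0.0015 m), for 0.1 s.
At the end, for the whole second after the job is handed in: Selector at its other stop (over 1.52 rad); flat screwdriver released, at rest, upright (tilt under 0.1 rad) in a rack hole, axis within 7 mm of its middle, collar on the rack top (-4 to +5 mm); the cross-tip screwdriver likewise in the other hole (value of joint selector above 1.52 rad and (horizontal distance between flat_driver and hole_a below 0.007 m or horizontal distance between flat_driver and hole_b below 0.007 m) and z of flat_driver in the frame of rack between 0.102 and 0.111 m and angle between each of flat_driver, cross_driver's own z axis and vertical below 0.1 rad and linear speed of flat_driver below 0.02 m/s and (horizontal distance between cross_driver and hole_a below 0.007 m or horizontal distance between cross_driver and hole_b below 0.007 m) and z of cross_driver in the frame of rack between 0.102 and 0.111 m and horizontal distance between flat_driver and cross_driver above 0.04 m); the robot touches nothing.
It fails at once if the screwdriver bears on the selector or the stirrer with more than 40 N (contact force between flat_driver and stirrer above 40 N).
It fails at once if the fuse cap is turned by more than 0.15 rad (value of joint fuse_cap above 0.15 rad or value of joint fuse_cap below -0.15 rad).
It fails at once if the cross-tip screwdriver is moved by more than 20 mm (distance of cross_driver from where it was at the start of the episode above 0.02 m).
It fails at once if the timer, the specimen cup or the petri dish is moved by more than 25 mm, or the cup tipped by more than 0.5 rad (distance of any of timer, cup_e, petri_a from where it was at the start of the episode above 0.025 m or angle between cup_e's own z axis and vertical above 0.5 rad).
It also fails if it takes over 54 s, if anything falls off the work surface, if the arm or the gripper's body presses on something with over 40 N, if the wrist force passes 120 N, or if a joint passes its speed limit or range.

## Working session

There is one attempt and no reset: what is moved stays moved. The work goes in short steps, Python scripts to look and compute and a tool call to move; the robot and the scene stay as the last step left them, time stands still between calls to the robot, and variables do not carry over. Pictures are saved under pics/ and viewed, and the job is handed in when it is done.

Besides the shell and the picture viewer there is one more tool, called after ">>>" in YAML: its name, and indented under it one key for each argument. apply_moves: Moves the arm, as the interface text tells. Its arguments: {"type":"object","properties":{"steps":{"type":"array","items":{"type":"array","items":{"type":"number"}}},"force":{"type":"number"}},"required":["steps"]}

```bash
ls; mkdir -p pics
python3 - <<'E'
from workcell import arm
import cv2
print(arm.get_obs())
for n in("side","top"):
    c=arm.read_camera(n); cv2.imwrite(f"pics/{n}0.png",c["pixels"][:,:,::-1])
    import pickle; pickle.dump(c,open(f"{n}0.pkl","wb"))
    print({k:v for k,v in c.items() if k!="pixels"})
E
```

```text
pics
{'clock': 0.0, 'joints': array([ 1.03159283e+00,  3.13491451e-01,  1.49843881e+00, -1.57081866e-06,
        1.33103021e+00, -2.23365006e-01]), 'joint_vel': array([ 0.00139373,  0.00021336, -0.0014457 ,  0.00034934,  0.00133993,
       -0.00084109]), 'joint_efforts': array([ 8.52188750e-04, -4.02206719e+01, -2.52267998e+01,  6.95216632e-02,
        3.53053445e-02, -4.92248648e-05]), 'tool_pos': array([0.16295032, 0.49883907, 0.2631392 ]), 'ee_rot': array([-1.79304615,  1.5694285 , -2.10888427]), 'wrist_force': array([0.19833234, 1.11633863, 0.04201572]), 'ft_torque': array([0.00030534, 0.0194951 , 0.0584382 ]), 'finger_gap': 0.08812224533892761}
{'fx': 382.82825953375436, 'fy': 382.82825953375436, 'cx': 249.25350331350992, 'cy': 184.12302152750416, 'rvec': array([ 2.10775036, -0.68476687,  0.35512837]), 'tvec': array([-0.43640397,  0.27168419,  1.10634129])}
{'fx': 458.0353024008281, 'fy': 458.0353024008281, 'cx': 266.43687408039904, 'cy': 201.8325715366088, 'rvec': array([ 2.01128712, -2.19258241,  0.25492658]), 'tvec': array([0.05229871, 0.54668843, 1.18031076])}
```

View pics/side0.png

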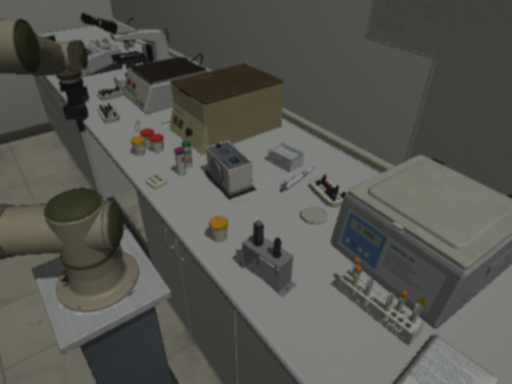

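View pics/top0.png

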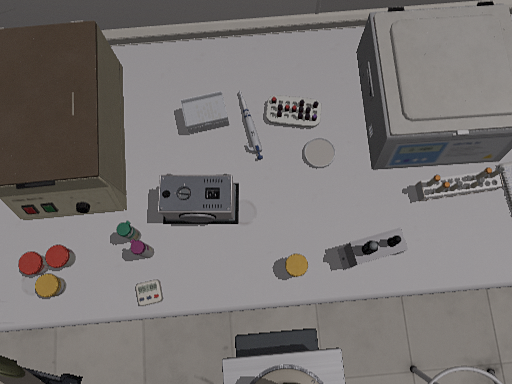

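```bash
cat > h.py <<'E'
import numpy as np,cv2,pickle
def load(n): return pickle.load(open(n+".pkl","rb"))
def K(c): return np.array([[c["fx"],0,c["cx"]],[0,c["fy"],c["cy"]],[0,0,1]])
def Rt(c): return cv2.Rodrigues(c["rvec"])[0],np.asarray(c["tvec"]).reshape(3)
def ray(c,px,z):
    R,t=Rt(c); o=-R.T@t; d=R.T@np.linalg.inv(K(c))@np.array([px[0],px[1],1.]); return o+d*(z-o[2])/d[2]
def proj(c,P): return cv2.projectPoints(np.atleast_2d(np.asarray(P,float)),c["rvec"],c["tvec"],K(c),None)[0].reshape(-1,2)
def crop(c,x0,y0,x1,y1,s,name):
    im=c["pixels"][y0:y1,x0:x1,::-1]; cv2.imwrite("pics/"+name,cv2.resize(im,None,fx=s,fy=s,interpolation=cv2.INTER_CUBIC))
def grab(n,tag):
    from workcell import arm
    c=arm.read_camera(n); pickle.dump(c,open(n+tag+".pkl","wb")); return c
E
python3 - <<'E'
from h import *
t=load("top0"); s=load("side0")
crop(t,150,165,250,230,8,"t_st.png"); crop(t,325,215,425,280,8,"t_rk.png")
crop(s,200,130,265,200,8,"s_st.png"); crop(s,230,210,310,300,6,"s_rk.png")
for c in(t,s):
    R,tt=Rt(c); print(-R.T@tt)
E
```

```text
[0.26572852 0.03040531 1.27404897]
[-0.08523204 -0.85382713  0.86716003]
```

View pics/t_st.png

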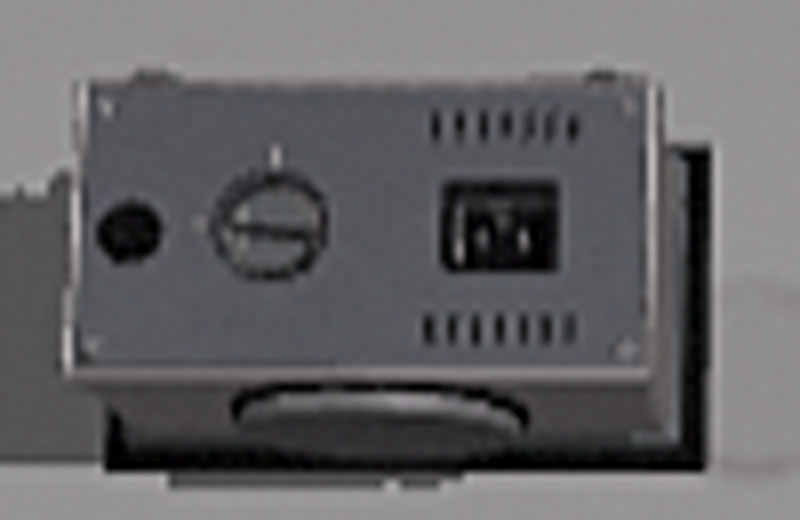

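View pics/t_rk.png

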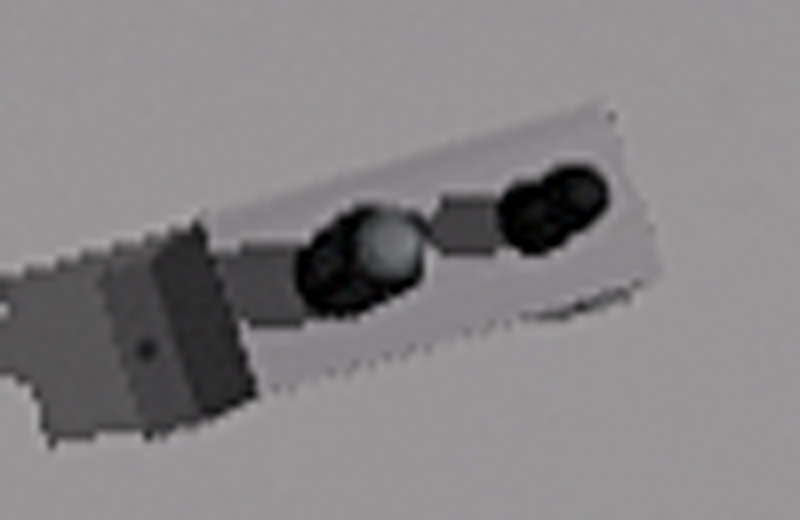

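View pics/s_st.png

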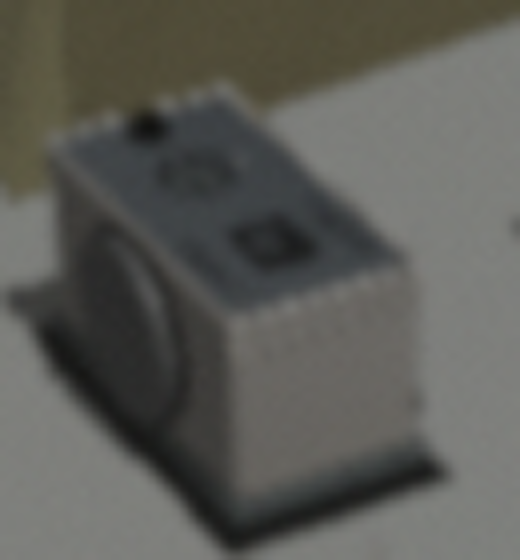

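View pics/s_rk.png

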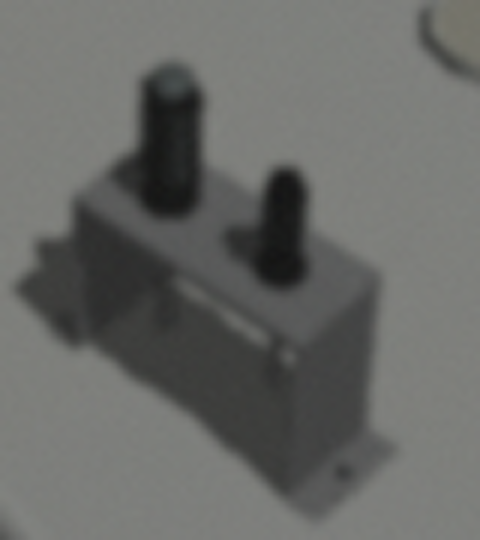

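Run:
```python
from h import *
def g(c,x0,y0,x1,y1,s,name,gm=0.5):
    im=c["pixels"][y0:y1,x0:x1,::-1].astype(float)
    im=255*np.clip((im-im.min())/(im.max()-im.min()),0,1)**gm
    cv2.imwrite("pics/"+name,cv2.resize(im.astype(np.uint8),None,fx=s,fy=s,interpolation=cv2.INTER_NEAREST))
t=load("top0"); s=load("side0")
g(t,358,232,408,262,16,"t_dr.png"); g(s,240,215,300,275,9,"s_dr.png")
g(t,170,180,200,205,20,"t_sel.png",1)
f=lambda u,x0:(u+.5)/8-.5+x0
T=lambda u,v,z,x0,y0:ray(t,(f(u,x0),f(v,y0)),z)
print("panel corners")
for u,v in[(78,85),(655,85),(645,373),(68,370)]: print(T(u,v,.12,150,165))
print("well rim",T(268,224,.118,150,165)," cap",T(130,230,.13,150,165))
print("rack corners")
for u,v in[(200,218),(605,100),(660,270),(255,392)]: print(T(u,v,.106,325,215))
print("cap",T(390,240,.186,325,215), "cross top",T(577,193,.167,325,215))
```

```text
panel corners
[0.63162144 0.28005398 0.12      ]
[0.61535506 0.09153357 0.12      ]
[0.5192728  0.10138094 0.12      ]
[0.53623944 0.28640258 0.12      ]
well rim [0.57976135 0.22041221 0.118     ]  cap [0.57832894 0.2628059  0.13      ]
rack corners
[ 0.41578032 -0.19759842  0.106     ]
[ 0.44263295 -0.33297829  0.106     ]
[ 0.38649107 -0.34208653  0.106     ]
[ 0.35908343 -0.20790354  0.106     ]
cap [ 0.39405779 -0.23765658  0.186     ] cross top [ 0.40566778 -0.30111159  0.167     ]
```

View pics/t_dr.png

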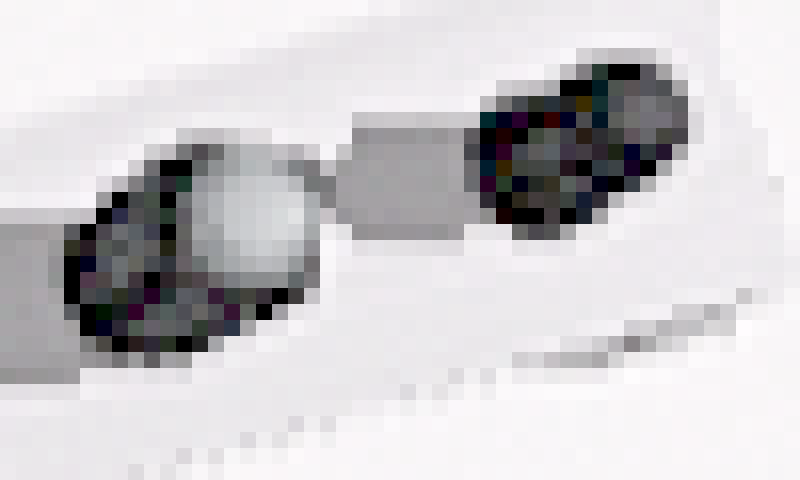

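View pics/s_dr.png

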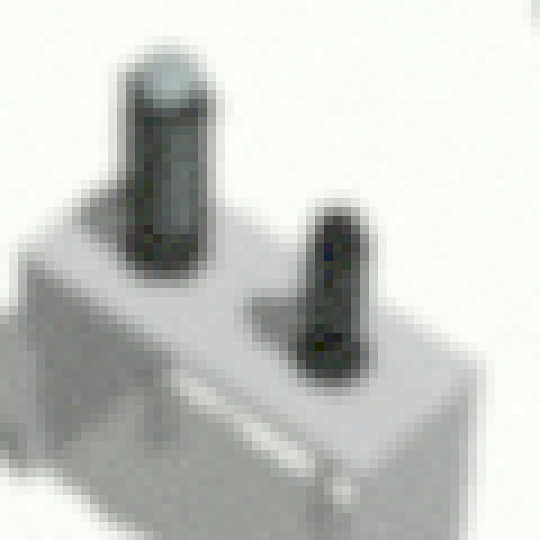

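View pics/t_sel.png

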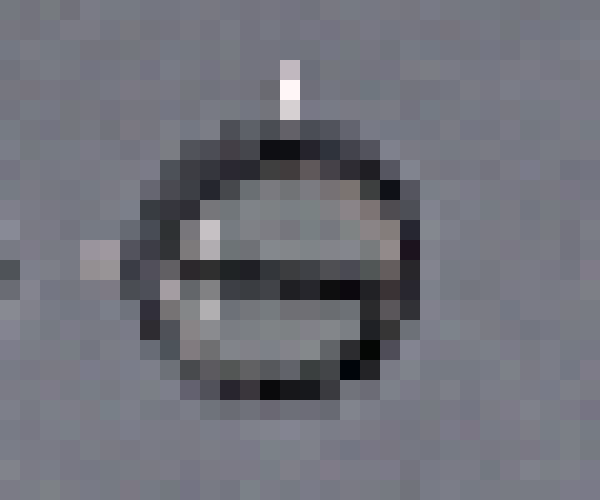

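Run:
```python
from h import *
s=load("side0");t=load("top0")
ax=np.array([.3942,-.2373])
for z in(.106,.122,.15,.178,.186): print(z,proj(s,[[*ax,z]]),proj(t,[[*ax,z]]))
print(s["pixels"][218:246,250:268].mean(2).astype(int))
print(t["pixels"][238:256,360:382].mean(2).astype(int))
```

```text
0.106 [[257.1496027  242.04001927]] [[366.04172558 248.8344895 ]]
0.122 [[257.23483835 237.89005404]] [[367.38794257 248.01738214]]
0.15 [[257.3876378  230.45053318]] [[369.83320373 246.53319281]]
0.178 [[257.54525384 222.77650136]] [[372.39946027 244.97556346]]
0.186 [[257.59120369 220.53928864]] [[373.15616577 244.51626928]]
[[126 126 125 125 126 126 125 126 124 125 125 126 126 125 127 126 126 126]
 [125 126 126 126 127 125 121 120 116 116 121 124 124 126 127 126 126 124]
 [124 126 125 125 123 117 109 100  97  99 105 114 121 125 125 126 126 126]
 [125 126 125 121 114 100  86  78  77  78  86  97 112 123 127 126 126 125]
 [126 124 120 108  92  76  68  68  69  71  75  84 103 120 125 126 126 125]
 [126 124 115  91  66  55  60  67  72  73  73  76  90 110 123 125 127 127]
 [126 124 112  84  52  44  55  65  73  74  69  63  70  95 117 126 126 126]
 [126 124 112  83  48  35  46  58  63  63  57  47  51  78 108 123 125 126]
 [125 124 111  81  46  30  33  42  47  47  41  34  39  67 101 120 125 126]
 [127 124 108  75  42  27  28  30  33  32  28  28  35  65 100 120 127 125]
 [126 123 107  74  42
[... 2304 characters left out ...]
1  58  70  78  86  82  58  30
  150 140 137 138]
 [ 69  53   0  12  13  26   8   0   4  10  14  27  39  48  48  51  26  38
  146 133 133 134]
 [ 72  66   0  13  11   4   4   2   5  21  18   5   8  10   7   0   9  95
  142 136 136 138]
 [ 69  72  21   0   0   1   3  15  20  16  25  15   4  23   0  64 130 135
  141 137 137 134]
 [ 69  71  64   0   0   5  17  25  22  20   7   8   8  67 130 132 147 140
  135 134 135 135]
 [ 67  70  69  37  12   0   2   5   4   0   3  68 134 132 145 141 135 134
  135 136 135 135]
 [ 65  63  64  56  51  32  59  22  64  60 131 130 141 139 136 135 134 134
  134 135 135 134]
 [ 56  58  62 132 131 129 134 126 130 124 140 138 136 134 134 135 135 135
  136 134 134 133]]
```

```bash
cat >> h.py <<'E'
from scipy.spatial.transform import Rotation as Ro
def tool(o):
    return Ro.from_euler('xyz',o["ee_rot"]).as_matrix()
def show(o):
    R=tool(o); y=R[:,1]
    print("t",round(o["clock"],2),"pos",np.round(o["tool_pos"],4),"yhead",round(np.degrees(np.arctan2(y[1],y[0])),2),"xax",np.round(R[:,0],4),"F",np.round(o["wrist_force"],2),"T",np.round(o["ft_torque"],3),"gap",round(o["finger_gap"],4),"q",np.round(o["joints"],3))
def st():
    from workcell import arm
    o=arm.get_obs(); show(o); return o
def to(o,P,head=None):
    R=tool(o); d=R.T@(np.asarray(P)-o["tool_pos"])*1000
    y=R[:,1]; h=np.degrees(np.arctan2(y[1],y[0]))
    print("shift",np.round(d,1),"turn(+ = about tool x, heading decreases)", None if head is None else round(-((head-h+180)%360-180),2))
E
python3 - <<'E'
from h import *
o=st(); R=tool(o); print(R)
for h in(0,90,180,270): to(o,[.394,-.2373,.264],h+3)
t=load("top0")
# slot ends and selector details at z=.1125 ; crop20 offset 170,180
f=lambda u,v,z:ray(t,((u+.5)/20-.5+170,(v+.5)/20-.5+180),z)
for p in[(165,268),(360,291),(282,278)]: print(f(*p,.1125))
for p in[(290,90),(100,260)]: print("mark",f(*p,.118))
print("well",f(270,265,.118))
E
```

```text
t 0.1 pos [0.163  0.4989 0.2632] yhead 71.91 xax [-5.e-04 -1.e-03 -1.e+00] F [-0.49  0.17  0.39] T [ 0.011 -0.004  0.089] gap 0.0882 q [ 1.032  0.313  1.498 -0.     1.331 -0.223]
[[-5.30774441e-04  3.10521289e-01  9.50566277e-01]
 [-9.61576804e-04  9.50565813e-01 -3.10521674e-01]
 [-9.99999397e-01 -1.07885945e-03 -2.05945970e-04]]
shift [-2.000e-01 -6.281e+02  4.482e+02] turn(+ = about tool x, heading decreases) 68.91
shift [-2.000e-01 -6.281e+02  4.482e+02] turn(+ = about tool x, heading decreases) -21.09
shift [-2.000e-01 -6.281e+02  4.482e+02] turn(+ = about tool x, heading decreases) -111.09
shift [-2.000e-01 -6.281e+02  4.482e+02] turn(+ = about tool x, heading decreases) 158.91
[0.58146609 0.23514237 0.1125    ]
[0.57616994 0.20987333 0.1125    ]
[0.57880033 0.21995439 0.1125    ]
mark [0.60259651 0.21687353 0.118     ]
mark [0.58177425 0.2425607  0.118     ]
well [0.57919858 0.22053503 0.118     ]
```

>>> apply_moves:
  steps:
    - [0.6,0,-628,448,69]
    - [0.6,0,-628,448,69]
    - [0.6,0,-628,448,69]
    - [0.6,0,-628,448,69]
    - [0.6,0,-628,448,69]
    - [0.6,0,-628,448,69]
    - [0.6,0,-628,448,69]
    - [0.6,0,-628,448,69]
  force: 15

```text
clock: 0.9
tool_pos: [0.2823, 0.1163, 0.2638]
ee_rot: [0.077, 1.57, -1.442]
wrist_force: [0.7, 0.1, 0.5]
finger_gap: 0.0532
```

Run:
```python
from h import *
o=st(); to(o,[.394,-.2373,.264],3); to(o,[.394,-.2373,.157],3)
```

```text
t 0.9 pos [0.2823 0.1163 0.2638] yhead 2.96 xax [ 1.e-04 -9.e-04 -1.e+00] F [0.66 0.1  0.54] T [-0.069  0.037  0.021] gap 0.0532 q [ 1.000e-03 -2.070e-01  2.049e+00 -1.000e-03  1.299e+00 -5.100e-02]
shift [2.000e-01 9.330e+01 3.589e+02] turn(+ = about tool x, heading decreases) -0.04
shift [107.2  93.3 358.8] turn(+ = about tool x, heading decreases) -0.04
```

>>> apply_moves:
  steps:
    - [0.6,0,93,359,0]
    - [0.6,0,93,359,0]
    - [0.6,0,93,359,0]
    - [0.6,0,93,359,0]
    - [0.6,0,93,359,0]
    - [0.6,0,93,359,0]
    - [0.6,0,93,359,0]
    - [0.6,0,93,359,0]

```text
clock: 1.7
tool_pos: [0.394, -0.2408, 0.2634]
ee_rot: [-0.682, 1.57, -2.204]
wrist_force: [-0.5, 0.5, 0.6]
finger_gap: 0.0533
```

Run:
```python
from h import *
c=grab("top","1"); crop(c,320,190,440,290,6,"t1.png"); c=grab("side","1"); crop(c,210,120,310,290,4,"s1.png")
o=st(); to(o,[.394,-.2373,.264],3); to(o,[.394,-.2373,.157],3)
```

```text
t 1.8 pos [ 0.3938 -0.2395  0.2633] yhead 2.8 xax [-9.e-04 -1.e-04 -1.e+00] F [ 0.01  0.   -0.18] T [-0.054  0.028 -0.019] gap 0.0526 q [-8.010e-01  1.720e-01  1.680e+00 -1.000e-03  1.291e+00 -8.500e-01]
shift [-0.7  0.3 -2.2] turn(+ = about tool x, heading decreases) -0.2
shift [106.3   0.4  -2.2] turn(+ = about tool x, heading decreases) -0.2
```

View pics/t1.png

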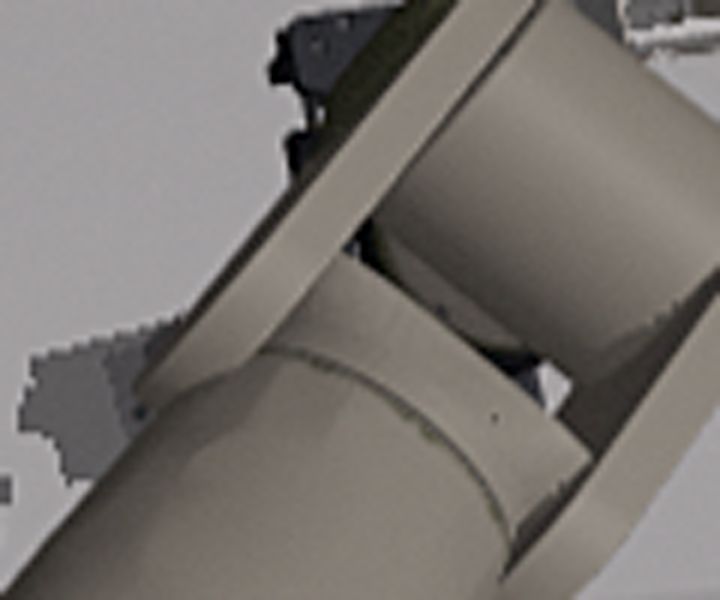

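View pics/s1.png

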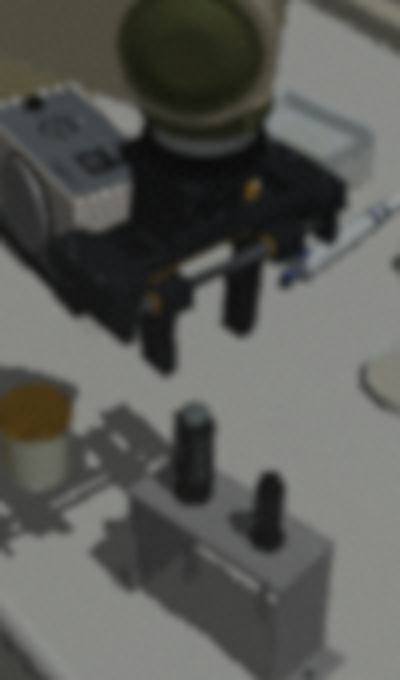

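>>> apply_moves:
  steps:
    - [0.6,20,0,-2,0]
    - [0.6,50,0,-2,0]
    - [0.6,80,0,-2,0]
    - [0.6,106,0,-2,0]
    - [0.6,106,0,-2,0]
    - [0.6,106,0,-2,0]

```text
clock: 2.4
tool_pos: [0.3937, -0.2369, 0.1581]
ee_rot: [-1.538, 1.57, -3.059]
wrist_force: [0.3, 0.4, 0.4]
finger_gap: 0.0529
```

Run:
```python
from h import *
c=grab("side","2"); crop(c,210,120,310,290,4,"s2.png")
o=st()
```

```text
t 2.45 pos [ 0.394  -0.2374  0.1587] yhead 2.84 xax [ 3.0e-04 -1.3e-03 -1.0e+00] F [-0.28 -1.    0.94] T [-0.087  0.076 -0.016] gap 0.053 q [-7.970e-01  2.910e-01  1.828e+00 -1.000e-03  1.022e+00 -8.470e-01]
```

View pics/s2.png

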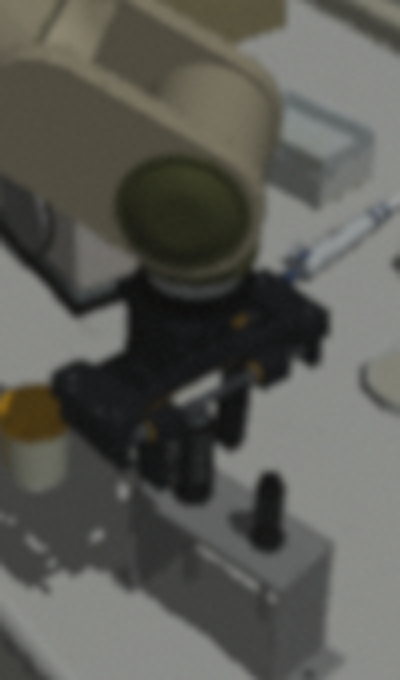

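>>> apply_moves:
  steps:
    - [0,0,0,0,0]
    - [0,0,0,0,0]
    - [0,0,0,0,0]
    - [0,0,0,0,0]
    - [0,0,0,0,0]
    - [0,0,0,0,0]
    - [0,0,0,0,0]
    - [0,0,0,0,0]
  force: 15

```text
clock: 3.25
tool_pos: [0.3941, -0.2375, 0.1591]
ee_rot: [0.373, 1.569, -1.148]
wrist_force: [-0.6, 1.7, 5.2]
finger_gap: 0.0277
```

Run:
```python
from h import *
o=st()
```

```text
t 3.25 pos [ 0.3941 -0.2375  0.1591] yhead 2.84 xax [ 8.0e-04 -1.7e-03 -1.0e+00] F [-0.62  1.65  5.21] T [0.084 0.207 0.068] gap 0.0277 q [-7.970e-01  2.900e-01  1.827e+00 -1.000e-03  1.023e+00 -8.470e-01]
```

>>> apply_moves:
  steps:
    - [0.45,0,0,0,0]
    - [0.45,0,0,0,-5]
    - [0.45,0,0,0,-9]
    - [0.45,0,0,0,-9]
    - [0,0,0,0,-9]
    - [0,0,0,0,-9]
    - [0,0,0,0,-9]
    - [0,0,0,0,-9]

```text
clock: 4.05
tool_pos: [0.3941, -0.2374, 0.159]
ee_rot: [0.189, 1.569, -1.176]
wrist_force: [0.6, -0.3, -1.1]
finger_gap: 0.0294
```

Run:
```python
from h import *
o=st()
```

```text
t 4.05 pos [ 0.3941 -0.2374  0.159 ] yhead 11.81 xax [ 6.0e-04 -1.5e-03 -1.0e+00] F [ 0.56 -0.3  -1.1 ] T [-0.121  0.069 -0.06 ] gap 0.0294 q [-7.970e-01  2.900e-01  1.827e+00 -1.000e-03  1.023e+00 -1.003e+00]
```

>>> apply_moves:
  steps:
    - [0,0,0,0,0]
    - [0,0,0,0,0]
    - [0,0,0,0,0]

```text
clock: 4.35
tool_pos: [0.3941, -0.2374, 0.159]
ee_rot: [0.191, 1.569, -1.174]
wrist_force: [0.1, 0.8, -0.6]
finger_gap: 0.0292
```

Run:
```python
from h import *
o=st()
```

```text
t 4.35 pos [ 0.3941 -0.2374  0.159 ] yhead 11.8 xax [ 6.0e-04 -1.5e-03 -1.0e+00] F [ 0.06  0.8  -0.63] T [-0.025  0.025  0.008] gap 0.0292 q [-7.970e-01  2.900e-01  1.827e+00 -1.000e-03  1.023e+00 -1.003e+00]
```

>>> apply_moves:
  steps:
    - [0.5,0,0,0,0]
    - [0.5,0,0,0,8]
    - [0.5,0,0,0,15]
    - [0.5,0,0,0,15]
    - [0,0,0,0,15]
    - [0,0,0,0,15]
    - [0,0,0,0,15]
    - [0,0,0,0,15]

```text
clock: 5.15
tool_pos: [0.3941, -0.2374, 0.1589]
ee_rot: [0.446, 1.569, -1.179]
wrist_force: [0.1, 0.2, -0.8]
finger_gap: 0.0247
```

>>> apply_moves:
  steps:
    - [0,0,0,0,0]
    - [0,0,0,0,0]

```text
clock: 5.35
tool_pos: [0.3941, -0.2374, 0.1589]
ee_rot: [0.418, 1.569, -1.207]
wrist_force: [0.7, 0.3, -0.4]
finger_gap: 0.0247
```

Run:
```python
from h import *
o=st()
```

```text
t 5.35 pos [ 0.3941 -0.2374  0.1589] yhead -3.13 xax [ 5.0e-04 -1.4e-03 -1.0e+00] F [ 0.65  0.31 -0.44] T [-0.08   0.057 -0.029] gap 0.0247 q [-7.970e-01  2.900e-01  1.828e+00 -1.000e-03  1.022e+00 -7.420e-01]
```

>>> apply_moves:
  steps:
    - [0,0,0,0,0]
    - [0,0,0,0,0]
    - [0,-20,0,0,0]
    - [0,-50,0,0,0]
    - [0,-90,0,0,0]
    - [0,-130,0,0,0]
    - [0,-135,0,0,0]
    - [0,-135,0,0,0]
  force: 40

```text
clock: 6.15
tool_pos: [0.3941, -0.2373, 0.2943]
ee_rot: [0.611, 1.568, -1.014]
wrist_force: [1.2, 0.4, -1.0]
finger_gap: 0.024
```

Run:
```python
from h import *
c=grab("side","3"); crop(c,200,100,320,290,4,"s3.png")
o=st(); to(o,[.579,.220,.300],78)
```

```text
t 6.2 pos [ 0.3938 -0.237   0.2931] yhead -3.13 xax [-2.e-04 -7.e-04 -1.e+00] F [ 0.8   0.2  -0.44] T [-0.05   0.043 -0.012] gap 0.024 q [-7.970e-01  1.450e-01  1.632e+00 -1.000e-03  1.364e+00 -7.430e-01]
shift [  -7.3  160.  -466.4] turn(+ = about tool x, heading decreases) -81.13
```

View pics/s3.png

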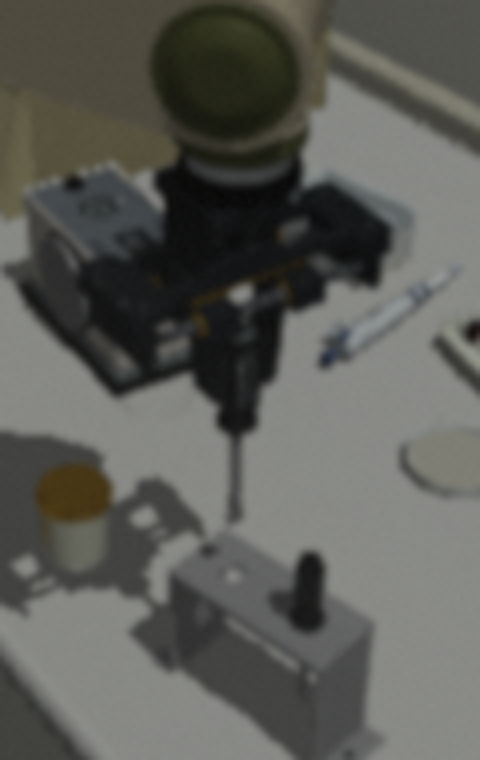

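>>> apply_moves:
  steps:
    - [0,-7,160,-466,-55]
    - [0,-7,160,-466,-55]
    - [0,-7,160,-466,-55]
    - [0,-7,160,-466,-55]
    - [0,-7,160,-466,-55]
    - [0,-7,160,-466,-55]
    - [0,-7,160,-466,-55]

```text
clock: 6.9
tool_pos: [0.5253, 0.0893, 0.2961]
ee_rot: [-2.322, 1.567, -2.982]
wrist_force: [0.9, -2.0, -0.8]
finger_gap: 0.0239
```

Run:
```python
from h import *
c=grab("side","4"); 
o=st(); to(o,[.579,.220,.300],78); P=o["tool_pos"]+tool(o)[:,0]*.139; u=proj(c,[P])[0]; print(u)
x,y=map(int,u); crop(c,max(0,x-30),y-45,x+30,y+15,10,"s4.png")
```

```text
t 6.95 pos [0.5265 0.095  0.2958] yhead 52.48 xax [-0.0029  0.0025 -1.    ] F [-1.69  5.72 -2.12] T [ 0.224  0.152 -0.052] gap 0.024 q [-0.042  0.315  1.411  0.002  1.419 -0.958]
shift [ -4.1 131.1 -34.5] turn(+ = about tool x, heading decreases) -25.52
[229.98508537 160.95776025]
```

View pics/s4.png

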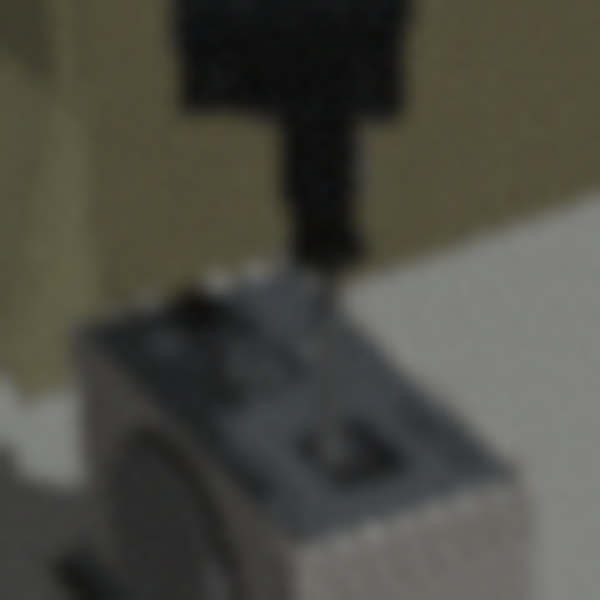

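Run:
```python
from h import *
c=load("side4"); 
im=c["pixels"][140:170,218:248].mean(2).astype(int); 
for r,row in enumerate(im): print(140+r,row)
```

```text
140 [ 72  72  72  72  73  75  79  77  74  63  38  20  18  17  20  23  32  49
  64  72  75  80  84  91  99 106 111 118 123 125]
141 [ 72  76  82  80  79  87  95  90  80  68  48  36  31  26  28  39  49  63
  75  81  90  97 104 110 117 121 124 126 127 128]
142 [ 70  81  93  93  85  88  98  90  78  67  60  57  53  42  45  59  73  86
  97 102 110 118 121 123 127 127 126 126 127 128]
143 [ 58  72  92  91  80  77  80  78  69  67  64  66  64  54  59  80  98 109
 117 122 123 126 127 126 127 128 126 129 126 127]
144 [ 35  46  62  66  62  63  67  67  67  66  66  65  60  54  67  93 113 121
 127 126 128 127 127 126 128 127 127 128 127 127]
145 [ 17  21  29  38  46  53  60  66  66  67  65  62  55  53  69  95 116 124
 128 128 128 127 127 127 128 126 126 127 128 127]
146 [ 18  17  22  29  36  46  55  62  65  67  65  63  56  56  67  86 107 120
 125 127 128 127 127 128 127 128 126 127 128 127]
147 [ 20  21  24  31  34  38  47  58  63  65  65  63  58  60  66  76  90 106
 121 126 127 127 127 128 128 126 127 126 127 127]
148 [ 29  30  33  37  40  42  46  53  59  61  63  64  63  62  64  64  73  90
 107 12
[... 1859 characters left out ...]
 63  61  62  66
  66  69  70  70  72  77  81  84  93 100 101 101]
165 [ 41  35  44  55  59  57  53  52  58  60  62  66  69  68  69  69  69  70
  70  73  75  79  84  93 101 100 106 112 110 105]
166 [ 42  38  39  50  59  61  58  58  60  60  60  65  67  69  70  71  72  79
  80  83  91  98 101 106 113 110 107 108 107 103]
167 [ 44  40  37  45  58  60  62  63  62  62  60  65  68  70  76  79  84  97
 104 102 104 111 109 107 108 107 104 103 102 102]
168 [ 45  41  38  45  55  60  61  63  67  66  62  69  76  83  93  99 100 111
 117 110 107 108 106 104 103 103 103 102 102 102]
169 [ 44  44  38  38  50  58  61  64  69  74  77  85  94  97 106 112 109 108
 111 107 103 104 105 103 103 106 103 101 103 103]
```

Run:
```python
from h import *
c=load("side3"); 
im=c["pixels"][204:234,248:270].mean(2).astype(int); 
for r,row in enumerate(im): print(204+r,row)
```

```text
204 [135 135 135 134 130 107  63  26  17  20  19  21  22  20  24  45  85 124
 136 137 135 135]
205 [135 134 137 135 131 108  65  28  19  21  21  23  22  22  26  46  88 123
 135 135 136 136]
206 [135 136 136 136 131 114  77  44  28  23  24  24  24  27  37  60  98 127
 136 136 135 136]
207 [135 134 136 136 133 125 102  75  49  34  28  28  36  49  64  88 115 132
 136 135 134 135]
208 [135 135 135 136 135 133 122 107  85  57  39  40  61  85 100 117 130 135
 136 134 136 136]
209 [136 135 135 135 136 135 133 126 110  81  56  56  84 113 127 131 135 137
 135 136 136 136]
210 [134 136 135 136 136 136 136 133 121  94  67  65  95 125 135 135 136 136
 135 136 135 136]
211 [135 134 135 136 134 135 135 134 122  98  70  75 102 125 136 136 136 137
 134 136 136 135]
212 [135 135 134 135 135 135 136 133 121  98  76  80 103 128 136 135 137 135
 135 136 136 135]
213 [136 134 135 136 134 136 137 133 124  98  76  80 106 128 134 135 135 136
 136 136 135 135]
214 [135 134 134 135 134 136 135 134 124 100  77  81 105 129 135 136 136 137
 135 135 136 136]
215 [136 135 136 135 135 135 136 135 123 100  77  82 10
[... 1049 characters left out ...]
6 135 136 136 135
 136 136 136 136]
227 [113 129 134 136 136 136 135 130 113  85  69  74  96 123 134 136 138 137
 136 136 137 133]
228 [ 93 114 129 136 135 135 135 127 109  85  70  73  94 122 133 136 136 136
 136 136 134 135]
229 [ 75  94 117 131 136 137 135 125 106  84  75  83 102 123 134 136 136 135
 137 135 136 135]
230 [ 67  78 103 126 137 136 135 129 110  93  94 104 119 130 137 137 135 136
 135 136 135 136]
231 [ 68  74  95 122 134 134 132 126 117 111 117 126 131 135 136 136 135 134
 135 137 135 136]
232 [ 79  73  88 113 129 131 126 121 115 116 125 131 134 136 136 135 135 135
 135 137 136 137]
233 [ 99  85  87 106 122 123 113 107 107 112 119 124 131 134 135 137 136 136
 135 135 136 135]
```

>>> apply_moves:
  steps:
    - [0,-4,131,-34,-25.5]
    - [0,-4,131,-34,-25.5]
    - [0,-4,131,-34,-25.5]
    - [0,-4,131,-34,-25.5]
    - [0,6,131,-34,-25.5]
    - [0,16,131,-34,-25.5]
    - [0,21,131,-34,-25.5]
    - [0,21,131,-34,-25.5]

```text
clock: 7.75
tool_pos: [0.5789, 0.2187, 0.2738]
ee_rot: [2.948, 1.566, 2.736]
wrist_force: [-0.3, 0.1, -1.6]
finger_gap: 0.0239
```

Run:
```python
from h import *
c=grab("side","5"); t=grab("top","5")
o=st(); to(o,[.579,.220,.27],78); P=o["tool_pos"]+tool(o)[:,0]*.1409; u=proj(c,[P,[.579,.220,.1125]]); print(u)
x,y=map(int,u[0]); print(x-30,y-40);crop(c,max(0,x-30),y-40,x+30,y+20,10,"s5.png"); crop(t,140,130,260,230,6,"t5.png")
```

```text
t 7.85 pos [0.5793 0.2191 0.2752] yhead 77.91 xax [-0.0026  0.0025 -1.    ] F [-0.69  0.03 -0.91] T [0.018 0.032 0.007] gap 0.0238 q [ 0.172  0.52   1.165  0.003  1.459 -1.189]
shift [ 5.2  0.8 -0.4] turn(+ = about tool x, heading decreases) -0.09
[[223.53642818 147.44591831]
 [223.68371706 152.32913191]]
193 107
```

View pics/s5.png

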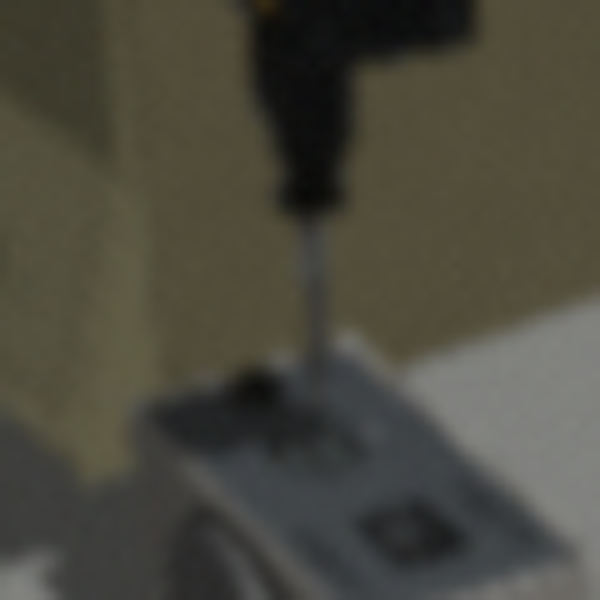

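View pics/t5.png

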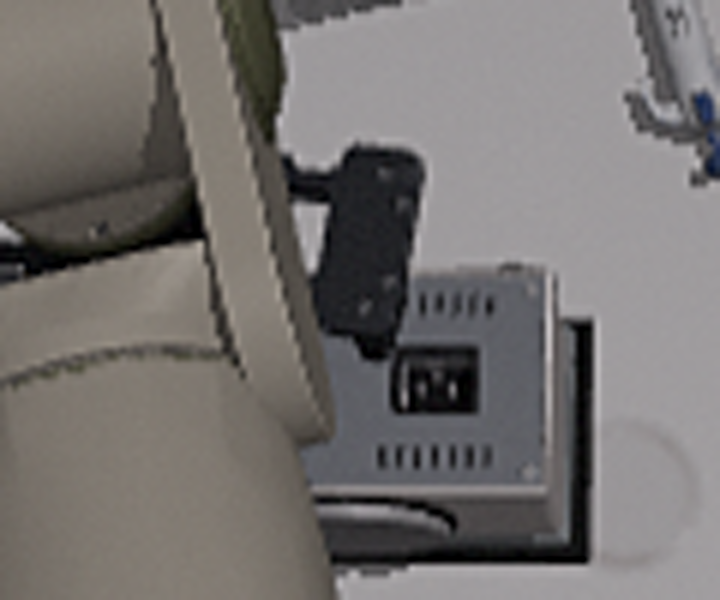

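Run:
```python
from h import *
c=load("side5"); 
g=c["pixels"].astype(int)
im=g[112:152,216:232].mean(2).astype(int)
for r,row in enumerate(im): print(112+r,row)
import json
P=np.array([.5793,.2191,.2752]);a=np.array([-.0026,.0025,-1])
print(proj(c,[P+a*d for d in(.053,.063,.073,.083,.093,.103,.113,.123,.133,.1409)]))
```

```text
112 [67 54 30 18 16 14 15 16 16 15 18 18 21 27 28 30]
113 [69 55 34 17 15 16 16 17 14 18 17 22 34 43 48 50]
114 [68 57 36 19 16 15 14 15 16 13 16 28 44 60 65 67]
115 [69 58 38 21 16 15 14 13 13 13 17 29 50 66 72 71]
116 [70 64 45 26 17 17 14 14 14 14 17 27 48 65 72 72]
117 [70 65 51 33 20 16 13 14 13 13 15 29 48 67 71 71]
118 [71 68 59 44 25 16 15 14 14 12 17 29 50 66 70 73]
119 [71 69 66 49 32 18 14 14 13 12 17 29 48 65 72 70]
120 [70 70 67 58 38 21 14 15 14 14 18 28 51 64 70 70]
121 [70 70 69 60 42 23 13 14 13 14 19 36 55 66 71 71]
122 [71 70 70 63 48 29 15 12 13 17 23 41 61 69 72 71]
123 [70 69 72 67 56 36 19 14 13 15 28 50 65 71 72 71]
124 [69 71 70 69 59 41 21 12 12 16 33 54 67 71 72 70]
125 [70 70 70 66 56 34 18 13 11 16 30 51 66 72 72 70]
126 [70 70 69 64 52 29 16  8 12 14 26 46 65 71 72 72]
127 [70 70 69 66 55 34 22 16 18 25 35 52 66 72 71 72]
128 [71 71 71 68 61 49 39 31 35 45 54 62 70 71 73 73]
129 [71 71 71 70 69 65 57 48 51 62 67 70 72 72 72 72]
130 [72 70 71 70 71 70 66 60 61 71 72 74 73 72 72 73]
131 [70 72 70 70 71 71 70 67 66 72 74 73 72 72 74 73]
132 [70 71 71 71 71 
[... 666 characters left out ...]
 66 59 54 56 62 65 68 75 87 94]
145 [36 24 16 20 29 47 59 60 57 61 65 66 66 67 73 82]
146 [27 19 17 17 27 41 53 57 59 62 67 67 66 66 67 72]
147 [27 24 23 22 28 37 44 49 52 56 62 67 67 67 67 68]
148 [32 30 29 29 32 32 38 39 42 49 58 61 65 68 68 67]
149 [35 35 34 33 33 35 36 35 38 46 51 57 63 70 73 70]
150 [36 39 39 37 33 35 37 38 41 47 51 51 57 69 74 71]
151 [44 50 50 45 36 42 45 43 48 55 55 50 50 61 68 69]
[[222.751044   126.55201413]
 [222.84370099 129.00521711]
 [222.93559096 131.4381122 ]
 [223.02672339 133.85095054]
 [223.11710761 136.24397913]
 [223.20675279 138.61744093]
 [223.29566797 140.97157495]
 [223.38386202 143.30661632]
 [223.47134368 145.62279636]
 [223.53995616 147.4393925 ]]
```

>>> apply_moves:
  steps:
    - [0,8,0.6,-0.5,0]
    - [0,15,0.6,-0.5,0]
    - [0,18,0.6,-0.5,0]
    - [0,19,0.6,-0.5,0]
    - [0,19,0.6,-0.5,0]

```text
clock: 8.35
tool_pos: [0.5789, 0.2199, 0.2561]
ee_rot: [2.627, 1.567, 2.416]
wrist_force: [-0.3, -0.9, -1.3]
finger_gap: 0.0242
```

Run:
```python
from h import *
o=st(); to(o,[.579,.220,.2534],78)
```

```text
t 8.35 pos [0.5789 0.2199 0.2561] yhead 77.92 xax [-0.0028  0.0024 -1.    ] F [-0.29 -0.94 -1.27] T [ 0.     0.003 -0.024] gap 0.0242 q [ 0.173  0.531  1.198  0.003  1.416 -1.187]
shift [2.7 0.2 0.1] turn(+ = about tool x, heading decreases) -0.08
```

>>> apply_moves:
  steps:
    - [0,1,0,0,0]
    - [0,2,0,0,0]
    - [0,2,0,0,0]

```text
clock: 8.65
tool_pos: [0.5788, 0.2199, 0.254]
ee_rot: [2.613, 1.567, 2.402]
wrist_force: [-0.4, -0.3, -1.7]
finger_gap: 0.0239
```

>>> apply_moves:
  steps:
    - [0,0.5,0,0,0]
    - [0,1,0,0,0]

```text
clock: 8.85
tool_pos: [0.5789, 0.2199, 0.2532]
ee_rot: [2.528, 1.567, 2.317]
wrist_force: [0.0, 0.4, 1.8]
finger_gap: 0.0241
```

Run:
```python
from h import *
o=st()
```

```text
t 8.85 pos [0.5789 0.2199 0.2532] yhead 77.91 xax [-0.0023  0.0025 -1.    ] F [0.   0.39 1.84] T [0.018 0.093 0.015] gap 0.0241 q [ 0.173  0.532  1.203  0.003  1.409 -1.187]
```

>>> apply_moves:
  steps:
    - [0,0.6,0,-0.3,0]
    - [0,0.6,0,-0.7,0]
    - [0,0.6,0,-1.1,0]

```text
clock: 9.15
tool_pos: [0.5781, 0.22, 0.253]
ee_rot: [2.159, 1.568, 1.948]
wrist_force: [1.7, -0.9, 2.2]
finger_gap: 0.0241
```

Run:
```python
from h import *
o=st()
```

```text
t 9.15 pos [0.5781 0.22   0.253 ] yhead 77.91 xax [-0.001   0.0025 -1.    ] F [ 1.71 -0.87  2.17] T [-0.113 -0.288 -0.066] gap 0.0241 q [ 0.174  0.53   1.206  0.003  1.406 -1.187]
```

>>> apply_moves:
  steps:
    - [0,0.3,0,-0.4,0]
    - [0,0.3,0,-0.8,0]
    - [0,0.3,0,-1.2,0]

```text
clock: 9.45
tool_pos: [0.577, 0.2202, 0.2528]
ee_rot: [1.959, 1.568, 1.748]
wrist_force: [1.5, -1.1, 1.8]
finger_gap: 0.0236
```

Run:
```python
from h import *
o=st()
```

```text
t 9.45 pos [0.577  0.2202 0.2528] yhead 77.91 xax [-4.0e-04  2.4e-03 -1.0e+00] F [ 1.49 -1.09  1.83] T [-0.194 -0.459  0.032] gap 0.0236 q [ 0.174  0.528  1.211  0.002  1.403 -1.186]
```

>>> apply_moves:
  steps:
    - [0,-0.2,0,0.5,0]
    - [0,-0.2,0,1.2,0]
    - [0,-0.1,0,1.8,0]
    - [0,0,0,2.4,0]

```text
clock: 9.85
tool_pos: [0.5792, 0.2199, 0.2528]
ee_rot: [2.209, 1.568, 1.998]
wrist_force: [-1.7, -0.5, 3.7]
finger_gap: 0.0241
```

Run:
```python
from h import *
o=st()
```

```text
t 9.85 pos [0.5792 0.2199 0.2528] yhead 77.92 xax [-0.0013  0.0027 -1.    ] F [-1.71 -0.49  3.71] T [0.156 0.447 0.022] gap 0.0241 q [ 0.173  0.533  1.203  0.003  1.407 -1.187]
```

>>> apply_moves:
  steps:
    - [0,-0.2,0,0.4,0]
    - [0,-0.2,0,0.8,0]
    - [0,-0.1,0,1.2,0]

```text
clock: 10.15
tool_pos: [0.5803, 0.2197, 0.2529]
ee_rot: [2.255, 1.568, 2.044]
wrist_force: [-1.4, 1.4, 2.8]
finger_gap: 0.0241
```

Run:
```python
from h import *
o=st()
```

```text
t 10.15 pos [0.5803 0.2197 0.2529] yhead 77.92 xax [-0.0015  0.0028 -1.    ] F [-1.36  1.42  2.76] T [0.186 0.383 0.01 ] gap 0.0241 q [ 0.172  0.535  1.199  0.003  1.408 -1.188]
```

>>> apply_moves:
  steps:
    - [0,0,0,0.4,0]
    - [0,0,0,0.8,0]
    - [0,0,0,1.2,0]
    - [0,0,0,1.6,0]

```text
clock: 10.55
tool_pos: [0.5819, 0.2194, 0.2529]
ee_rot: [2.206, 1.567, 1.995]
wrist_force: [-1.9, 1.3, 2.0]
finger_gap: 0.0241
```

Run:
```python
from h import *
o=st()
```

```text
t 10.55 pos [0.5819 0.2194 0.2529] yhead 77.92 xax [-0.0014  0.003  -1.    ] F [-1.88  1.33  1.96] T [ 0.297  0.394 -0.001] gap 0.0241 q [ 0.171  0.538  1.194  0.003  1.41  -1.189]
```

>>> apply_moves:
  steps:
    - [0,-0.4,0,0,0]
    - [0,-0.4,0,-0.5,0]

```text
clock: 10.75
tool_pos: [0.5816, 0.2194, 0.2532]
ee_rot: [2.12, 1.568, 1.909]
wrist_force: [0.1, 0.1, 1.4]
finger_gap: 0.0243
```

Run:
```python
from h import *
o=st()
```

```text
t 10.75 pos [0.5816 0.2194 0.2532] yhead 77.92 xax [-0.001   0.0027 -1.    ] F [0.14 0.1  1.38] T [ 0.094 -0.016 -0.032] gap 0.0243 q [ 0.172  0.537  1.195  0.003  1.41  -1.189]
```

>>> apply_moves:
  steps:
    - [0,-0.2,0,-0.5,0]
    - [0,-0.2,0,-1.0,0]
    - [0,-0.2,0,-1.5,0]

```text
clock: 11.05
tool_pos: [0.58, 0.2196, 0.2531]
ee_rot: [2.364, 1.568, 2.153]
wrist_force: [0.3, 0.7, -0.8]
finger_gap: 0.0241
```

Run:
```python
from h import *
o=st()
```

```text
t 11.05 pos [0.58   0.2196 0.2531] yhead 77.91 xax [-0.0016  0.0024 -1.    ] F [ 0.28  0.72 -0.77] T [-0.026 -0.005 -0.003] gap 0.0241 q [ 0.172  0.534  1.2    0.003  1.409 -1.188]
```

>>> apply_moves:
  steps:
    - [0,0.4,0,-0.3,0]
    - [0,-0.6,0,-1.0,0]
    - [0,0.5,0,-1.3,0]

```text
clock: 11.35
tool_pos: [0.5788, 0.2199, 0.253]
ee_rot: [2.106, 1.568, 1.895]
wrist_force: [0.7, -0.7, 4.1]
finger_gap: 0.024
```

>>> apply_moves:
  steps:
    - [0,-0.6,0,-0.6,0]
    - [0,-0.6,0,-1.2,0]
    - [0,0.5,0,-1.2,0]

```text
clock: 11.65
tool_pos: [0.5777, 0.2202, 0.2531]
ee_rot: [1.758, 1.568, 1.547]
wrist_force: [-1.7, -0.4, 6.6]
finger_gap: 0.0239
```

>>> apply_moves:
  steps:
    - [0,-0.6,0,-0.6,0]
    - [0,-0.6,0,-1.2,0]
    - [0,0.5,0,-1.2,0]

```text
clock: 11.95
tool_pos: [0.5766, 0.2205, 0.2531]
ee_rot: [1.461, 1.568, 1.251]
wrist_force: [-1.0, 0.1, 7.6]
finger_gap: 0.0239
```

>>> apply_moves:
  steps:
    - [0,-0.6,0,-0.6,0]
    - [0,-0.6,0,-1.2,0]
    - [0,0.5,0,-1.2,0]

```text
clock: 12.25
tool_pos: [0.5755, 0.2208, 0.2531]
ee_rot: [1.213, 1.567, 1.002]
wrist_force: [-0.8, -0.5, 7.5]
finger_gap: 0.0241
```

Run:
```python
from h import *
c=grab("side","6"); o=st()
s0=load("side0")
f=lambda c:cv2.resize(np.clip(c["pixels"][138:164,208:242,::-1].astype(float)*2,0,255).astype(np.uint8),None,fx=12,fy=12,interpolation=cv2.INTER_CUBIC)
cv2.imwrite("pics/s6.png",np.hstack([f(s0),f(c)])[:, :816][:, :])
P=o["tool_pos"]+tool(o)[:,0]*.1409; print(proj(c,[P]))
```

```text
t 12.3 pos [0.5756 0.2208 0.2532] yhead 77.92 xax [ 0.0021  0.003  -1.    ] F [-1.08 -0.28  5.05] T [-0.113  0.24  -0.006] gap 0.024 q [ 0.176  0.524  1.216  0.003  1.399 -1.185]
[[222.81335552 152.49287396]]
```

View pics/s6.png

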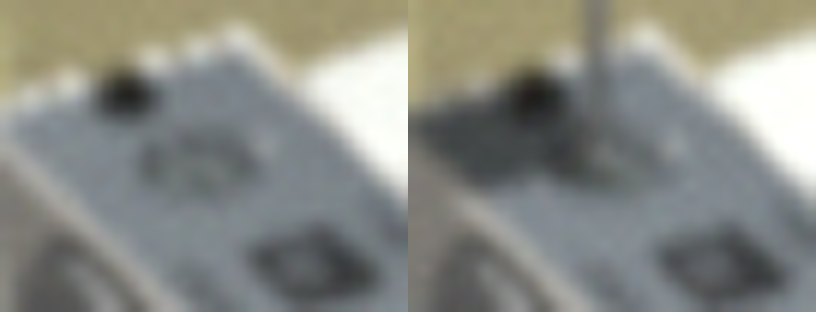

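Run:
```python
from h import *
t=load("top0"); g=t["pixels"].mean(2)
print(g[184:202,174:193].astype(int))
pts=[]
for x in range(179,188):
    col=g[190:198,x]; w=np.clip(100-col,0,None); ys=np.arange(190,198)
    k=np.argmin(g[191:197,x])+191; w=np.clip(105-g[k-2:k+3,x],0,None); y=(w*np.arange(k-2,k+3)).sum()/w.sum(); pts.append((x,y)); 
pts=np.array(pts); print(pts)
W=np.array([ray(t,p,.1125)[:2] for p in pts]); 
a=np.polyfit(W[:,1],W[:,0],1); print("heading",np.degrees(np.arctan2(1,a[0])),"x at y=.22",np.polyval(a,.22))
```

```text
[[ 86  87  88  87  88  86  84  86  85  79 159  83  86  85  85  87  85  85
   86]
 [ 86  85  86  86  87  85  88  87  86  85 137  88  89  89  88  89  85  88
   87]
 [ 87  84  88  86  90  87  90  64  73  62  74  62  66  76  89  87  87  86
   89]
 [ 89  87  85  88  89  66  63  56  58  27  27  40  48  57  67  93  89  88
   88]
 [ 88  89  89  90  64  54  50  43  42  54  53  69  57  44  36  69  94  87
   87]
 [ 88  89  91  78  61  54  41  59  80  88  83  89  83  84  53  28  68  90
   91]
 [ 87  90  91  52  50  45  85  84  92  91  90  90  90  94  85  62  64  94
   88]
 [ 88  88  79  62  45  86 128  88  91  90  86  89  87  91  94  90  42  95
   91]
 [104 106  67  54  47  88 117  82  82  95  94  92  93  95  87  97  32  92
   89]
 [100 103  53  65  73  42  45  37  37  49  53  55  63  61  66  72  41  94
   88]
 [ 89  89  62  64 109  76  91  54  53  56  36  41  26  24  37  48  42  92
   88]
 [ 88  91  84  47  84  94 117  82  85  87  82  82  80  82  42  68  47  93
   90]
 [ 88  88  90  44  65  94  97  89  90  92  91  92  94  90  37  48  82  92
   92]
 [ 86  90  90  80  65  89  81  93  92  91  93  95  75  43  21  64  95  90
   90]
 [ 90  89  90  91  82  60  70  66  73  68  75  53  57  21  38  89  93  88
   88]
 [ 89  88  90  90  92  76  65  41  50  24  31  32  52  84  81  92  90  88
   91]
 [ 89  90  91  88  87  90  84  80  83  79  82  82  79  94  90  87  88  87
   88]
 [ 90  89  91  89  89  89  90  90  92  93  95  92  90  91  89  87  86  87
   89]]
[[179.         192.97590361]
 [180.         193.18552036]
 [181.         193.21561338]
 [182.         193.23809524]
 [183.         193.29612756]
 [184.         193.86336634]
 [185.         193.84090909]
 [186.         193.89840637]
 [187.         193.9337232 ]]
heading 77.43098884508231 x at y=.22 0.5783994130721789
```

Run:
```python
from h import *
t=load("top0"); g=t["pixels"].mean(2)
pts=[]
for x in [179,181,182,183,184,185,186,187,188]:
    w=np.clip(89-g[192:196,x],0,None); pts.append((x,(w*np.arange(192,196)).sum()/w.sum()))
pts=np.array(pts); print(pts[:,1])
for sel in (slice(0,9),slice(1,8),slice(1,9)):
    W=np.array([ray(t,p,.1125)[:2] for p in pts[sel]]); 
    a=np.polyfit(W[:,1],W[:,0],1); print("heading",np.degrees(np.arctan2(1,a[0])),"x at y=.22",np.polyval(a,.22))
```

```text
[193.1978022  193.41355932 193.37201365 193.47511312 193.6958042
 193.70188679 193.83161512 193.78983051 194.17166213]
heading 79.44686582166938 x at y=.22 0.5783260825138561
heading 80.29416740740639 x at y=.22 0.5783840959973985
heading 79.15566173247356 x at y=.22 0.5783511758714499
```

>>> apply_moves:
  steps:
    - [0,-1,0,0,-1.5]
    - [0,-1,0,0.8,-1.5]
    - [0,0.4,0,0.8,-1.5]

```text
clock: 12.6
tool_pos: [0.5766, 0.2207, 0.253]
ee_rot: [1.037, 1.567, 0.852]
wrist_force: [-0.8, 0.3, 9.7]
finger_gap: 0.024
```

>>> apply_moves:
  steps:
    - [0,-1,0,0,0]
    - [0,-1,0,0.8,0]
    - [0,0.4,0,0.8,0]

```text
clock: 12.9
tool_pos: [0.5776, 0.2205, 0.2529]
ee_rot: [0.931, 1.566, 0.746]
wrist_force: [-0.1, -1.4, 8.1]
finger_gap: 0.0242
```

>>> apply_moves:
  steps:
    - [0,-1,0,0,0]
    - [0,-1,0,0.8,0]
    - [0,0.4,0,0.8,0]

```text
clock: 13.2
tool_pos: [0.5786, 0.2203, 0.2527]
ee_rot: [0.865, 1.565, 0.68]
wrist_force: [-0.1, 0.5, 7.0]
finger_gap: 0.0241
```

>>> apply_moves:
  steps:
    - [0,-1,0,0,0]
    - [0,-1,0,0.8,0]
    - [0,0.4,0,0.8,0]

```text
clock: 13.5
tool_pos: [0.5794, 0.2202, 0.2521]
ee_rot: [0.885, 1.566, 0.7]
wrist_force: [0.6, 0.0, -1.0]
finger_gap: 0.0239
```

>>> apply_moves:
  steps:
    - [0,0.8,0,0,0]
    - [0,1.6,0,0,0]

```text
clock: 13.7
tool_pos: [0.5794, 0.2201, 0.2502]
ee_rot: [0.909, 1.566, 0.724]
wrist_force: [-0.6, -0.5, -1.4]
finger_gap: 0.0242
```

Run:
```python
from h import *
o=st()
```

```text
t 13.7 pos [0.5794 0.2201 0.2502] yhead 79.41 xax [ 0.0036  0.0032 -1.    ] F [-0.58 -0.48 -1.45] T [-0.02  -0.071  0.021] gap 0.0242 q [ 0.173  0.532  1.21   0.003  1.395 -1.213]
```

>>> apply_moves:
  steps:
    - [0,0.6,0,0,0]
    - [0,1.1,0,0,0]
    - [0,1.1,0,0,0]

```text
clock: 14.0
tool_pos: [0.5794, 0.2201, 0.2491]
ee_rot: [0.891, 1.566, 0.706]
wrist_force: [-0.1, 0.4, -1.8]
finger_gap: 0.0241
```

Run:
```python
from h import *
o=st()
```

```text
t 14.0 pos [0.5794 0.2201 0.2491] yhead 79.4 xax [ 0.0037  0.0032 -1.    ] F [-0.07  0.44 -1.76] T [-0.01  -0.115  0.007] gap 0.0241 q [ 0.173  0.533  1.212  0.003  1.392 -1.213]
```

>>> apply_moves:
  steps:
    - [0,0,0,0,5]
    - [0,0,0,0,10]
    - [0,0,0,0,15]
    - [0,0,0,0,20]

```text
clock: 14.4
tool_pos: [0.5795, 0.2204, 0.2491]
ee_rot: [1.28, 1.565, 0.742]
wrist_force: [1.9, 0.8, -1.6]
finger_gap: 0.0242
```

Run:
```python
from h import *
o=st()
```

```text
t 14.4 pos [0.5795 0.2204 0.2491] yhead 59.21 xax [ 0.0042  0.0039 -1.    ] F [ 1.89  0.77 -1.64] T [ 0.323 -0.3    0.028] gap 0.0242 q [ 0.174  0.533  1.212  0.003  1.392 -0.86 ]
```

>>> apply_moves:
  steps:
    - [0,0,0,0,6]
    - [0,0,0,0,12]
    - [0,0,0,0,18]
    - [0,0,0,0,24]
    - [0,0,0,0,30]

```text
clock: 14.9
tool_pos: [0.5797, 0.2207, 0.2491]
ee_rot: [1.808, 1.564, 0.742]
wrist_force: [2.1, 1.0, -1.9]
finger_gap: 0.0241
```

Run:
```python
from h import *
o=st()
```

```text
t 14.9 pos [0.5797 0.2207 0.2491] yhead 28.97 xax [ 0.0051  0.0047 -1.    ] F [ 2.05  1.03 -1.88] T [ 0.345 -0.444  0.115] gap 0.0241 q [ 0.174  0.533  1.212  0.004  1.391 -0.333]
```

>>> apply_moves:
  steps:
    - [0,0,0,0,6]
    - [0,0,0,0,12]
    - [0,0,0,0,18]
    - [0,0,0,0,23]
    - [0,0,0,0,26]

```text
clock: 15.4
tool_pos: [0.58, 0.2209, 0.2492]
ee_rot: [2.242, 1.563, 0.72]
wrist_force: [0.8, 1.0, -2.0]
finger_gap: 0.0243
```

Run:
```python
from h import *
o=st()
```

```text
t 15.4 pos [0.58   0.2209 0.2492] yhead 2.8 xax [ 0.006   0.0053 -1.    ] F [ 0.75  1.05 -2.01] T [ 0.193 -0.393  0.069] gap 0.0243 q [0.174 0.533 1.211 0.004 1.39  0.124]
```

Now in small steps, feeling for the stop.

>>> apply_moves:
  steps:
    - [0,0,0,0,2.5]
    - [0,0,0,0,5]
    - [0,0,0,0,5]

```text
clock: 15.7
tool_pos: [0.5801, 0.221, 0.2492]
ee_rot: [2.309, 1.562, 0.7]
wrist_force: [1.3, 0.5, -1.9]
finger_gap: 0.0241
```

Run:
```python
from h import *
o=st()
```

```text
t 15.7 pos [0.5801 0.221  0.2492] yhead -2.22 xax [ 0.0065  0.0055 -1.    ] F [ 1.32  0.47 -1.94] T [ 0.102 -0.319  0.118] gap 0.0241 q [0.174 0.533 1.211 0.004 1.389 0.212]
```

>>> apply_moves:
  steps:
    - [0,0,0,0,1.5]
    - [0,0,0,0,1.5]

```text
clock: 15.9
tool_pos: [0.5801, 0.221, 0.2491]
ee_rot: [2.327, 1.562, 0.691]
wrist_force: [1.5, 0.7, -2.7]
finger_gap: 0.0242
```

Run:
```python
from h import *
o=st()
```

```text
t 15.9 pos [0.5801 0.221  0.2491] yhead -3.74 xax [ 0.0067  0.0055 -1.    ] F [ 1.53  0.65 -2.67] T [ 0.03  -0.31   0.083] gap 0.0242 q [0.174 0.534 1.211 0.004 1.389 0.238]
```

>>> apply_moves:
  steps:
    - [0,0,0,0,1]
    - [0,0,0,0,1]

```text
clock: 16.1
tool_pos: [0.5802, 0.221, 0.2492]
ee_rot: [2.335, 1.562, 0.681]
wrist_force: [1.1, 1.3, -1.5]
finger_gap: 0.0238
```

Run:
```python
from h import *
o=st()
```

```text
t 16.1 pos [0.5802 0.221  0.2492] yhead -4.77 xax [ 0.0069  0.0056 -1.    ] F [ 1.06  1.34 -1.46] T [ 0.025 -0.282  0.004] gap 0.0238 q [0.174 0.534 1.211 0.004 1.389 0.256]
```

>>> apply_moves:
  steps:
    - [0,0,0,0,1]
    - [0,0,0,0,1.5]

```text
clock: 16.3
tool_pos: [0.5802, 0.221, 0.2491]
ee_rot: [2.358, 1.562, 0.677]
wrist_force: [0.6, 1.6, -1.9]
finger_gap: 0.0241
```

Run:
```python
from h import *
o=st()
```

```text
t 16.3 pos [0.5802 0.221  0.2491] yhead -6.33 xax [ 0.0069  0.0055 -1.    ] F [ 0.6   1.6  -1.94] T [ 0.049 -0.309  0.063] gap 0.0241 q [0.174 0.534 1.211 0.004 1.389 0.284]
```

>>> apply_moves:
  steps:
    - [0,0,0,0,1]
    - [0,0,0,0,1]

```text
clock: 16.5
tool_pos: [0.5802, 0.221, 0.2491]
ee_rot: [2.374, 1.562, 0.674]
wrist_force: [1.9, -0.3, -2.6]
finger_gap: 0.0241
```

Run:
```python
from h import *
o=st()
```

```text
t 16.5 pos [0.5802 0.221  0.2491] yhead -7.37 xax [ 0.0069  0.0055 -1.    ] F [ 1.85 -0.27 -2.59] T [-0.041 -0.342  0.041] gap 0.0241 q [0.174 0.534 1.211 0.004 1.389 0.302]
```

>>> apply_moves:
  steps:
    - [0,0,0,0,1]
    - [0,0,0,0,1]

```text
clock: 16.7
tool_pos: [0.5803, 0.221, 0.2492]
ee_rot: [2.384, 1.562, 0.666]
wrist_force: [1.3, 0.6, -2.4]
finger_gap: 0.0245
```

Run:
```python
from h import *
o=st()
```

```text
t 16.7 pos [0.5803 0.221  0.2492] yhead -8.42 xax [ 0.0071  0.0055 -1.    ] F [ 1.29  0.56 -2.41] T [ 0.028 -0.373  0.066] gap 0.0245 q [0.174 0.534 1.211 0.004 1.389 0.32 ]
```

>>> apply_moves:
  steps:
    - [0,0,0,0,0.7]
    - [0,0,0,0,0.7]

```text
clock: 16.9
tool_pos: [0.5803, 0.221, 0.2492]
ee_rot: [2.393, 1.562, 0.663]
wrist_force: [1.6, 0.8, -0.7]
finger_gap: 0.0241
```

Run:
```python
from h import *
o=st()
```

```text
t 16.9 pos [0.5803 0.221  0.2492] yhead -9.15 xax [ 0.0071  0.0055 -1.    ] F [ 1.63  0.79 -0.74] T [-0.051 -0.329  0.101] gap 0.0241 q [0.174 0.534 1.211 0.004 1.389 0.333]
```

>>> apply_moves:
  steps:
    - [0,0,0,0,0.9]
    - [0,0,0,0,0.9]

```text
clock: 17.1
tool_pos: [0.5803, 0.221, 0.2491]
ee_rot: [2.413, 1.562, 0.666]
wrist_force: [1.6, 0.5, -1.4]
finger_gap: 0.024
```

Run:
```python
from h import *
o=st()
```

```text
t 17.1 pos [0.5803 0.221  0.2491] yhead -10.09 xax [ 0.0071  0.0056 -1.    ] F [ 1.57  0.51 -1.37] T [ 0.02  -0.324  0.109] gap 0.024 q [0.174 0.534 1.211 0.004 1.389 0.349]
```

>>> apply_moves:
  steps:
    - [0,0,0,0,0]
    - [0,0,0,0,0]

```text
clock: 17.3
tool_pos: [0.5803, 0.221, 0.2492]
ee_rot: [2.409, 1.562, 0.662]
wrist_force: [0.5, 0.2, -1.9]
finger_gap: 0.0239
```

Run:
```python
from h import *
c=grab("side","7");f=lambda c:cv2.resize(np.clip(c["pixels"][138:164,208:242,::-1].astype(float)*2,0,255).astype(np.uint8),None,fx=16,fy=16,interpolation=cv2.INTER_CUBIC)
cv2.imwrite("pics/s7.png",f(c))
o=st()
```

```text
t 17.35 pos [0.5803 0.221  0.2492] yhead -10.09 xax [ 0.0071  0.0055 -1.    ] F [ 2.1   0.94 -3.03] T [ 0.009 -0.287  0.057] gap 0.0239 q [0.174 0.534 1.211 0.004 1.389 0.349]
```

View pics/s7.png

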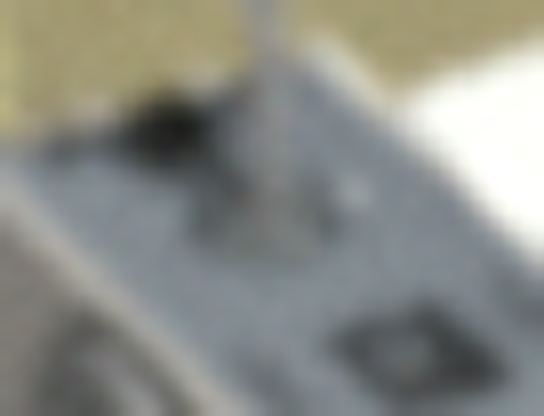

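>>> apply_moves:
  steps:
    - [0,0,0,0,1]
    - [0,0,0,0,1]

```text
clock: 17.55
tool_pos: [0.5803, 0.221, 0.2492]
ee_rot: [2.429, 1.562, 0.664]
wrist_force: [1.3, -0.4, -1.6]
finger_gap: 0.0241
```

Run:
```python
from h import *
o=st()
```

```text
t 17.55 pos [0.5803 0.221  0.2492] yhead -11.13 xax [ 0.0071  0.0055 -1.    ] F [ 1.25 -0.4  -1.63] T [ 0.012 -0.321  0.112] gap 0.0241 q [0.174 0.534 1.211 0.004 1.389 0.367]
```

>>> apply_moves:
  steps:
    - [0,0,0,0,0.7]
    - [0,0,0,0,0.7]

```text
clock: 17.75
tool_pos: [0.5803, 0.221, 0.2491]
ee_rot: [2.442, 1.562, 0.664]
wrist_force: [0.5, -0.9, -2.3]
finger_gap: 0.0241
```

Run:
```python
from h import *
o=st()
```

```text
t 17.75 pos [0.5803 0.221  0.2491] yhead -11.86 xax [ 0.007   0.0055 -1.    ] F [ 0.52 -0.85 -2.33] T [-0.026 -0.327  0.06 ] gap 0.0241 q [0.174 0.534 1.211 0.004 1.389 0.38 ]
```

>>> apply_moves:
  steps:
    - [0,0,0,0,0.7]
    - [0,0,0,0,0.7]

```text
clock: 17.95
tool_pos: [0.5803, 0.221, 0.2492]
ee_rot: [2.452, 1.562, 0.661]
wrist_force: [0.2, -0.7, -1.6]
finger_gap: 0.0238
```

Run:
```python
from h import *
o=st()
```

```text
t 17.95 pos [0.5803 0.221  0.2492] yhead -12.6 xax [ 0.0071  0.0055 -1.    ] F [ 0.22 -0.69 -1.61] T [-0.027 -0.367  0.087] gap 0.0238 q [0.174 0.534 1.211 0.004 1.389 0.393]
```

>>> apply_moves:
  steps:
    - [0,0,0,0,0.7]
    - [0,0,0,0,0.7]

```text
clock: 18.15
tool_pos: [0.5803, 0.221, 0.2491]
ee_rot: [2.468, 1.562, 0.665]
wrist_force: [1.8, -0.3, -1.1]
finger_gap: 0.0237
```

Run:
```python
from h import *
o=st()
```

```text
t 18.15 pos [0.5803 0.221  0.2491] yhead -13.33 xax [ 0.007   0.0055 -1.    ] F [ 1.79 -0.32 -1.1 ] T [ 0.021 -0.299  0.083] gap 0.0237 q [0.174 0.534 1.211 0.004 1.389 0.406]
```

Run:
```python
from h import *
t=load("top0"); g=t["pixels"].mean(2)
# top edge: panel dark(87) to brighter rim near row ~175; bottom near row 211
def edge(cols,r0,r1,sign):
    pts=[]
    for x in cols:
        col=g[r0:r1,x]; d=np.diff(col)*sign; k=np.argmax(d); 
        if 0<k<len(d)-1:
            a,b,c=d[k-1:k+2]; off=.5*(a-c)/(a-2*b+c)
        else: off=0
        pts.append((x,r0+k+.5+off))
    return np.array(pts)
def rep(n,pts,z,vert=False):
    W=np.array([ray(t,p,z)[:2] for p in pts])
    for _ in range(3):
        if not vert: a=np.polyfit(W[:,1],W[:,0],1); r=W[:,0]-np.polyval(a,W[:,1])
        else: a=np.polyfit(W[:,0],W[:,1],1); r=W[:,1]-np.polyval(a,W[:,0])
        W=W[abs(r)<max(2*np.std(r),.0004)]
    print(n,len(W),"yaw deg",-np.degrees(np.arctan(a[0])) if not vert else np.degrees(np.arctan(a[0])),"rms",np.std(r), a)
rep("bottom",edge(range(165,228),205,215,1),.12)
rep("bottomfall",edge(range(165,228),208,216,-1),.12)
rep("top",edge(range(165,228),171,180,-1),.12)
g0=g; 
def vedge(rows,c0,c1,sign):
    pts=[]
    for y in rows:
        d=np.diff(g[y,c0:c1])*sign;k=np.argmax(d);off=0
        if 0<k<len(d)-1:
            a,b,c=d[k-1:k+2]; off=.5*(a-c)/(a-2*b+c)
        pts.append((c0+k+.5+off,y))
    return np.array(pts)
rep("right",vedge(range(180,208),226,234,1),.12,True)
rep("left",vedge(range(180,208),156,165,-1),.12,True)
# mat edges (z~0)
rep("mat bottom",edge(range(166,236),218,228,1),.002)
rep("mat right",vedge(range(186,220),234,242,1),.002,True)
```

```text
bottom 59 yaw deg -4.829528689771579 rms 0.004026003736005108 [0.08449138 0.50980647]
bottomfall 52 yaw deg -4.999928120175638 rms 0.00036463682355392286 [0.0874874  0.50786782]
top 54 yaw deg -4.395757283193593 rms 0.0015767735984341313 [0.07687132 0.61097245]
right 27 yaw deg -3.9260733201524554 rms 0.00010513063644049868 [-0.06863036  0.13659401]
left 25 yaw deg -5.145269099409613 rms 0.0007457336272962626 [-0.09004407  0.33353176]
mat bottom 70 yaw deg -3.9757649750327024 rms 0.0022833064332350677 [0.06950178 0.50184391]
mat right 34 yaw deg -5.171605830003521 rms 0.00033197243781033425 [-0.09050748  0.13550496]
```

```bash
cat > av.py <<'E'
from h import *
from workcell import arm
T=[];F=[]
for i in range(12):
    c=arm.read_camera("side"); o=arm.get_obs(); T.append(o["ft_torque"]);F.append(o["wrist_force"])
print("T",np.mean(T,0).round(4),"sd",np.std(T,0).round(3),"F",np.mean(F,0).round(2)); show(o)
E
python3 av.py
```

```text
T [-0.0091 -0.3438  0.0849] sd [0.04  0.03  0.032] F [ 1.82  0.4  -2.11]
t 18.75 pos [0.5803 0.221  0.2492] yhead -13.3 xax [ 0.007   0.0055 -1.    ] F [ 1.78  0.84 -2.37] T [-0.011 -0.363  0.107] gap 0.0241 q [0.174 0.534 1.211 0.004 1.389 0.405]
```

>>> apply_moves:
  steps:
    - [0,0,0,0,1.2]
    - [0,0,0,0,1.2]

```text
clock: 18.95
tool_pos: [0.5803, 0.221, 0.2492]
ee_rot: [2.484, 1.562, 0.66]
wrist_force: [2.1, 1.2, -1.3]
finger_gap: 0.024
```

```bash
python3 av.py
```

```text
T [-0.0283 -0.3373  0.0877] sd [0.037 0.029 0.03 ] F [ 1.53  0.45 -1.83]
t 19.55 pos [0.5803 0.2209 0.2491] yhead -14.5 xax [ 0.007   0.0055 -1.    ] F [ 1.09  0.32 -1.65] T [ 0.015 -0.374  0.122] gap 0.0241 q [0.174 0.534 1.211 0.004 1.389 0.426]
```

>>> apply_moves:
  steps:
    - [0,0,0,0,1.2]
    - [0,0,0,0,1.2]

```text
clock: 19.75
tool_pos: [0.5803, 0.221, 0.2492]
ee_rot: [2.504, 1.562, 0.659]
wrist_force: [2.6, 0.3, -2.3]
finger_gap: 0.024
```

```bash
sed -i 's/range(12)/range(6)/' av.py; python3 av.py
```

```text
T [-0.0248 -0.3325  0.1001] sd [0.031 0.021 0.026] F [ 1.38  0.07 -2.27]
t 20.05 pos [0.5803 0.221  0.2491] yhead -15.69 xax [ 0.007   0.0055 -1.    ] F [ 1.35  0.25 -2.04] T [-0.077 -0.317  0.054] gap 0.0237 q [0.174 0.534 1.211 0.004 1.389 0.447]
```

>>> apply_moves:
  steps:
    - [0,0,0,0,0.8]
    - [0,0,0,0,0.8]

```text
clock: 20.25
tool_pos: [0.5803, 0.221, 0.2492]
ee_rot: [2.52, 1.562, 0.661]
wrist_force: [0.8, -0.1, -1.0]
finger_gap: 0.0242
```

```bash
python3 av.py
```

```text
T [-0.0467 -0.3363  0.121 ] sd [0.024 0.02  0.031] F [ 1.72  0.34 -1.92]
t 20.55 pos [0.5803 0.221  0.2492] yhead -16.49 xax [ 0.0071  0.0055 -1.    ] F [ 1.31  0.52 -1.9 ] T [-0.081 -0.314  0.135] gap 0.024 q [0.174 0.534 1.211 0.004 1.389 0.461]
```

>>> apply_moves:
  steps:
    - [0,0,0,0,0.8]
    - [0,0,0,0,0.8]

```text
clock: 20.75
tool_pos: [0.5803, 0.221, 0.2491]
ee_rot: [2.538, 1.562, 0.665]
wrist_force: [1.8, 0.3, -1.7]
finger_gap: 0.0241
```

```bash
sed -i 's/range(6)/range(10)/' av.py; python3 av.py
```

```text
T [-0.027  -0.3393  0.1295] sd [0.018 0.025 0.025] F [ 1.36  0.11 -2.24]
t 21.25 pos [0.5803 0.221  0.2492] yhead -17.29 xax [ 0.0071  0.0055 -1.    ] F [ 1.32 -0.51 -2.74] T [ 0.003 -0.344  0.158] gap 0.024 q [0.174 0.534 1.211 0.004 1.389 0.475]
```

>>> apply_moves:
  steps:
    - [0,0,0,0,-3]
    - [0,0,0,0,-6]
    - [0,-3,0,0,-6]
    - [0,-8,0,0,-6]
    - [0,-25,0,0,-6]
    - [0,-44,0,0,-6]
    - [0,-44,0,0,-6]

```text
clock: 21.95
tool_pos: [0.5805, 0.2209, 0.2961]
ee_rot: [2.261, 1.557, 0.492]
wrist_force: [0.6, 0.7, -1.1]
finger_gap: 0.0243
```

Run:
```python
from h import *
c=grab("side","8"); crop(c,190,90,260,160,8,"s8.png")
o=st(); to(o,[.480,-.02,.294],-3); to(o,[.394,-.2373,.294],-3)
```

```text
t 22.0 pos [0.5801 0.2208 0.2942] yhead -11.34 xax [ 0.0092  0.0059 -0.9999] F [ 0.7  -0.22 -1.18] T [-0.053  0.095  0.006] gap 0.0241 q [0.174 0.508 1.135 0.004 1.488 0.371]
shift [ -2.2 -50.8 255.8] turn(+ = about tool x, heading decreases) -8.34
shift [ -4.2 -92.4 485.7] turn(+ = about tool x, heading decreases) -8.34
```

View pics/s8.png

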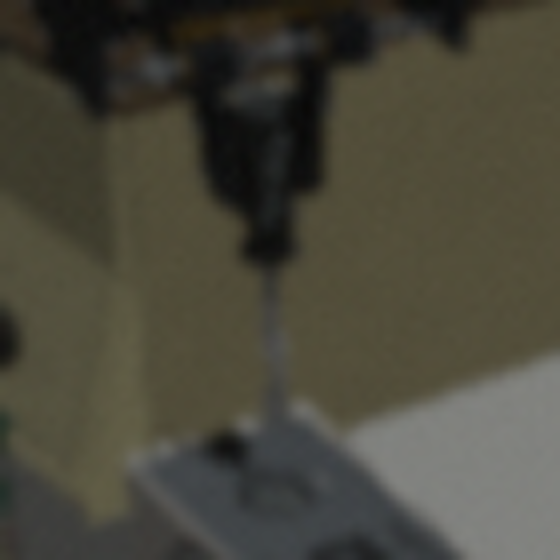

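>>> apply_moves:
  steps:
    - [0,-2,-51,256,-8]
    - [0,-2,-51,256,-8]
    - [0,-2,-51,256,-8]
    - [0,-2,-51,256,-8]
    - [0,-2,-51,256,-8]
    - [0,-2,-51,256,-8]

```text
clock: 22.6
tool_pos: [0.478, -0.0234, 0.2931]
ee_rot: [2.256, 1.561, 0.622]
wrist_force: [0.3, 0.5, -1.3]
finger_gap: 0.0239
```

Run:
```python
from h import *
c=grab("top","9"); 
im=c["pixels"][180:205,170:200,::-1]; cv2.imwrite("pics/t9.png",cv2.resize(im,None,fx=20,fy=20,interpolation=cv2.INTER_NEAREST))
cv2.imwrite("pics/t9f.png",c["pixels"][:,:,::-1])
print(c["pixels"].mean(2)[184:202,174:193].astype(int)); st()
```

```text
[[ 95  93  96  95  96  94  94  93  92  87 171  91  95  95  94  94  96  95
   96]
 [ 93  94  94  92  95  97  95  96  96  93 147  95  98  97  96  95  97  95
   95]
 [ 94  95  95  95  98  96  96  72  82  69  83  70  73  85 100  98  97  95
   95]
 [ 95  97  97  99  97  70  66  63  65  31  37  42  53  60  74 101  99  96
   98]
 [ 94  96  98 100  68  59  54  51  66  60  45  78  60  47  45  77 105  99
   97]
 [ 96  99 100  85  69  60  58  78 135  65  23 121  92  89  58  32  74 100
   98]
 [ 98  98  98  59  61  55  77 100 136  62  16 130 117 100  94  69  71 101
   98]
 [ 97  97  85  71  48  61  98 100 110  61  16 113 106  97  92 100  52 102
   99]
 [115 118  76  63  53  96 100  99  99  66  28 103  98  97  96  75  41 104
   98]
 [112 110  61  71  64 104  99  98  99  55  33 105 100  99 100  50  45 101
   98]
 [100 100  68  71  67 102  98  97 101  49  34 104  99  99  93  54  46 101
   97]
 [ 98 100  94  51  68 104  96  98 102  43  31 106 104 103  62  71  51 102
   97]
 [ 96  99 100  48  71 105 101  98 104  40  30 110 104  83  36  53  91 102
   99]
 [ 95  97  98  87  75 101 101  71  93  42  30  89  72  69  38  69 103 101
   98]
 [ 96  96 100 100  93  66  99  89  81  28  27  70  34  46  52  97 100  97
   97]
 [ 98  99  98  99 100  83  80  65  78  61  60  48  49  90  89 100  98  98
   96]
 [ 98  99  98  97  97  99  92  83  94  94  98  89  91 104  99  97  96  98
   95]
 [ 97  99  99  96  97  98 100  99  99 101 102 102  99  99  96  97  95  97
   97]]
t 22.65 pos [ 0.4785 -0.0229  0.2932] yhead -3.59 xax [ 0.0079  0.0056 -1.    ] F [ 0.83 -0.06 -1.61] T [-0.08   0.092 -0.001] gap 0.0244 q [-0.297  0.185  1.584  0.008  1.367 -0.236]
```

View pics/t9.png

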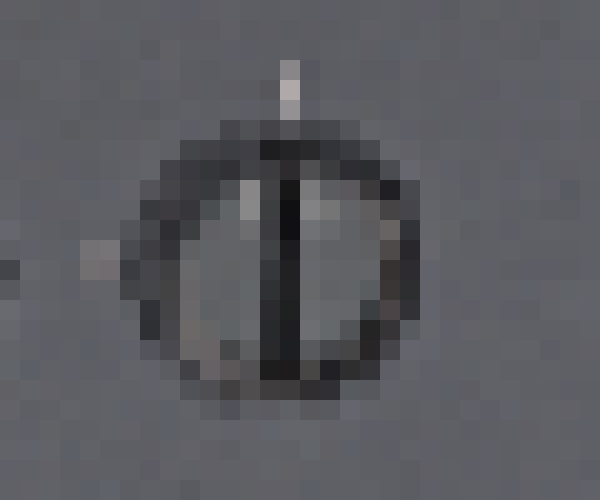

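Run:
```python
from h import *
t=load("top9"); g=t["pixels"].mean(2)
pts=[]
for y in range(188,198):
    w=np.clip(97-g[y,182:186],0,None); pts.append(((w*np.arange(182,186)).sum()/w.sum(),y))
pts=np.array(pts); print(pts[:,0])
for sel in(slice(0,10),slice(1,9),slice(3,10)):
    W=np.array([ray(t,p,.1125)[:2] for p in pts[sel]]); a=np.polyfit(W[:,0],W[:,1],1); print("heading",np.degrees(np.arctan(a[0])))
# reference heading: vertical panel features: inlet/vents, side edges, marks
for p in[(184,185),(184,195)]: print(ray(t,p,.1125))
```

```text
[183.42439024 183.70063694 183.69653179 183.69428571 183.68896321
 183.60509554 183.56756757 183.54748603 183.54076087 183.58040201]
heading -2.8783228337287126
heading -4.111284751249304
heading -3.9531540591766894
[0.60154952 0.21794605 0.1125    ]
[0.57446937 0.21916892 0.1125    ]
```

Run:
```python
from h import *
from workcell import arm
o=arm.get_obs(); to(o,[.3935,-.2377,.290],-3)
```

```text
shift [  1.4 -71.4 219.7] turn(+ = about tool x, heading decreases) -0.59
```

>>> apply_moves:
  steps:
    - [0,0,-71,220,0]
    - [0,0,-71,220,0]
    - [0,0,-71,220,0]
    - [0,0,-71,220,0]
    - [0,0,-71,220,0]
    - [0,0,-71,220,0]
    - [0,0,-71,220,0]

```text
clock: 23.35
tool_pos: [0.3943, -0.2375, 0.2908]
ee_rot: [2.387, 1.561, 0.753]
wrist_force: [0.3, -0.3, -0.6]
finger_gap: 0.0239
```

Run:
```python
from h import *
from workcell import arm
c=grab("side","10"); o=st(); to(o,[.3935,-.2377,.275],-3); crop(c,225,160,300,270,6,"s10.png")
P=o["tool_pos"];a=tool(o)[:,0]
print(proj(c,[P+a*.053,P+a*.133,P+a*.1409]), proj(c,[[.3944,-.2368,.106],[.3941,-.2374,.106]]))
g=c["pixels"].mean(2).astype(int)
for r in range(205,250): print(r,g[r,248:268])
```

```text
t 23.4 pos [ 0.3945 -0.237   0.291 ] yhead -3.55 xax [ 0.0076  0.0066 -0.9999] F [ 0.54  0.19 -0.93] T [-0.033  0.117  0.016] gap 0.0237 q [-0.801  0.147  1.636  0.01   1.359 -0.742]
shift [15.9 -1.   0.9] turn(+ = about tool x, heading decreases) -0.55
[[257.94229869 205.27163662]
 [257.53248651 227.86296697]
 [257.4940129  229.98386513]] [[257.09935633 241.90911638]
 [257.14264626 242.07503818]]
205 [135 135 136 136 131 107  63  26  18  19  19  23  22  22  24  44  86 122
 135 135]
206 [136 135 136 136 131 109  65  31  21  20  21  23  24  23  25  47  89 122
 135 135]
207 [135 135 136 135 131 115  79  45  27  23  23  25  24  29  37  63  99 126
 135 137]
208 [135 137 135 135 134 125 102  74  50  35  27  30  36  49  64  88 115 130
 135 135]
209 [135 136 135 136 134 132 122 107  87  65  45  40  60  84 100 114 129 136
 136 135]
210 [135 136 135 135 136 134 133 128 117  94  62  54  83 114 127 132 134 136
 135 136]
211 [136 136 135 135 135 135 135 135 129 107  72  64  92 124 134 135 135 135
 135 135]
212 [136 135 135 135 136 135 136 134 128 108  75  68  97 125 135 135 136 135
 136 135]
213
[... 2452 characters left out ...]
8  98  97  98  96  96 100  94  89  88  93  96 100 100 100
 100  98]
242 [ 99  99  99  98  98  97  92  90  98 108 108 100  90  90  95  97  98  99
  99 100]
243 [ 98  98  98  98  98  98  92  92 105 122 124 115 102  94  94  98  98  99
  99  99]
244 [ 98  98  98  98  98  98  93  95 108 123 126 121 108  98  96  97  98  96
  99  97]
245 [ 94  96  98  98  97  97  95  98 106 113 113 111 104  98  98  97  98  98
  97  97]
246 [ 85  90  95  97  98  98  99  98  99 103 102 100  98  97  97  97  98  96
  97  96]
247 [69 78 88 94 98 98 97 97 98 98 97 98 97 97 98 97 97 98 94 88]
248 [57 63 75 85 90 95 97 97 98 97 97 98 97 97 96 96 98 96 89 78]
249 [52 56 66 72 80 87 95 97 97 97 97 97 97 97 96 96 97 94 86 69]
```

View pics/s10.png

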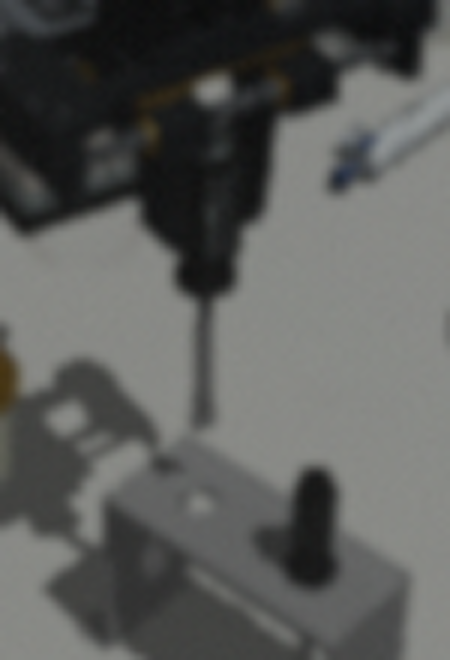

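Run:
```python
from h import *
from workcell import arm
o=arm.get_obs()
for P in([.3932,-.238,.265],[.3933,-.2379,.24],[.3936,-.2377,.20],[.3938,-.2376,.163],[.3938,-.2376,.1595]): to(o,P)
```

```text
shift [25.9 -1.4  1.3] turn(+ = about tool x, heading decreases) None
shift [50.9 -1.5  1.4] turn(+ = about tool x, heading decreases) None
shift [90.9 -1.5  1.4] turn(+ = about tool x, heading decreases) None
shift [127.9  -1.5   1.6] turn(+ = about tool x, heading decreases) None
shift [131.4  -1.6   1.6] turn(+ = about tool x, heading decreases) None
```

>>> apply_moves:
  steps:
    - [0,0,-1.4,1.3,0]
    - [0,15,-1.4,1.3,0]
    - [0,30,-1.4,1.3,0]
    - [0,50,-1.5,1.4,0]
    - [0,60,-1.5,1.4,0]

```text
clock: 23.9
tool_pos: [0.3935, -0.2365, 0.2296]
ee_rot: [2.532, 1.561, 0.902]
wrist_force: [-0.1, 0.4, -1.9]
finger_gap: 0.0241
```

Run:
```python
from h import *
c=grab("side","11"); crop(c,225,170,300,280,6,"s11.png"); o=st()
for P in([.3936,-.2377,.20],[.3938,-.2376,.163],[.3938,-.2376,.1595]): to(o,P)
```

```text
t 23.95 pos [ 0.3932 -0.2365  0.2288] yhead -3.46 xax [ 0.0053  0.0091 -0.9999] F [ 0.34  1.09 -2.53] T [-0.025  0.068  0.025] gap 0.0243 q [-0.803  0.2    1.74   0.011  1.205 -0.746]
shift [28.8  0.3  1.5] turn(+ = about tool x, heading decreases) None
shift [65.8  0.3  1.7] turn(+ = about tool x, heading decreases) None
shift [69.3  0.3  1.7] turn(+ = about tool x, heading decreases) None
```

View pics/s11.png

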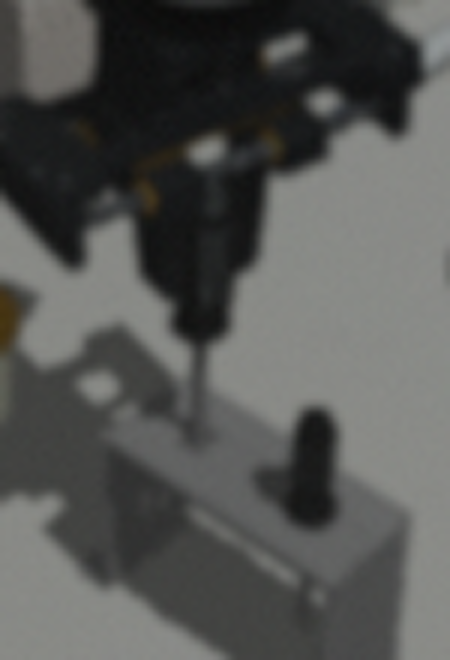

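>>> apply_moves:
  steps:
    - [0,12,0.3,0.8,0]
    - [0,28,0.3,1.5,0]
    - [0,45,0.3,1.6,0]
    - [0,60,0.3,1.7,0]
    - [0,65,0.3,1.7,0]

```text
clock: 24.45
tool_pos: [0.3938, -0.237, 0.1632]
ee_rot: [2.795, 1.56, 1.164]
wrist_force: [0.3, -0.0, -0.8]
finger_gap: 0.0236
```

Run:
```python
from h import *
o=st(); to(o,[.3939,-.2376,.1592])
```

```text
t 24.45 pos [ 0.3938 -0.237   0.1632] yhead -3.42 xax [ 0.0044  0.0102 -0.9999] F [ 0.33 -0.   -0.83] T [-0.115  0.089 -0.019] gap 0.0236 q [-0.803  0.285  1.822  0.012  1.039 -0.749]
shift [4.  0.1 0.6] turn(+ = about tool x, heading decreases) None
```

>>> apply_moves:
  steps:
    - [0,2,0,0.5,0]
    - [0,3.5,0,0.6,0]
    - [0,4,0,0.6,0]
    - [0,4,0,0.6,0]

```text
clock: 24.85
tool_pos: [0.394, -0.2377, 0.1596]
ee_rot: [2.722, 1.56, 1.091]
wrist_force: [0.6, 0.4, -0.9]
finger_gap: 0.0241
```

Run:
```python
from h import *
o=st()
```

```text
t 24.85 pos [ 0.394  -0.2377  0.1596] yhead -3.42 xax [ 0.005   0.0095 -0.9999] F [ 0.65  0.42 -0.87] T [-0.061  0.058  0.044] gap 0.0241 q [-0.803  0.29   1.825  0.012  1.029 -0.75 ]
```

>>> apply_moves:
  steps:
    - [0,0.7,0,0,0]
    - [0,1.2,0,0,0]

```text
clock: 25.05
tool_pos: [0.3942, -0.2378, 0.159]
ee_rot: [2.64, 1.56, 1.01]
wrist_force: [-1.1, 1.3, 8.1]
finger_gap: 0.0238
```

>>> apply_moves:
  steps:
    - [0,0.5,0,0,0]
    - [0,0.5,0,0,0]

```text
clock: 25.25
tool_pos: [0.3942, -0.2379, 0.159]
ee_rot: [2.617, 1.56, 0.986]
wrist_force: [-1.3, 1.7, 5.4]
finger_gap: 0.0237
```

Seated on the rack (about 6–9 N). Release gently.

>>> apply_moves:
  steps:
    - [0.29,0,0,0,0]
    - [0.33,0,0,0,0]
    - [0.4,0,0,0,0]
    - [0.6,0,0,0,0]
    - [0.6,0,0,0,0]
    - [0.6,0,0,0,0]
  force: 10

```text
clock: 25.85
tool_pos: [0.3942, -0.2379, 0.1589]
ee_rot: [2.629, 1.56, 0.999]
wrist_force: [0.2, -0.1, -0.1]
finger_gap: 0.0527
```

Run:
```python
from h import *
o=st(); to(o,[.3939,-.2376,.28])
```

```text
t 25.85 pos [ 0.3942 -0.2379  0.1589] yhead -3.41 xax [ 0.0056  0.0087 -0.9999] F [ 0.23 -0.13 -0.06] T [-0.106  0.121 -0.019] gap 0.0527 q [-0.803  0.291  1.826  0.012  1.027 -0.75 ]
shift [-121.     0.3   -1.3] turn(+ = about tool x, heading decreases) None
```

>>> apply_moves:
  steps:
    - [0.6,-20,0,0,0]
    - [0.6,-55,0,0,0]
    - [0.6,-90,0,0,0]
    - [0.6,-125,0,0,0]
    - [0.6,-130,-20,-50,0]
    - [0.6,-130,-60,-100,0]
    - [0.6,-130,-90,-150,0]
    - [0.6,-130,-90,-200,0]

```text
clock: 26.65
tool_pos: [0.3169, -0.056, 0.29]
ee_rot: [2.579, 1.561, 0.946]
wrist_force: [1.7, 0.5, 0.9]
finger_gap: 0.0535
```

Run:
```python
from h import *
t=grab("top","12"); s=grab("side","12"); o=st()
cv2.imwrite("pics/t12.png",t["pixels"][:,:,::-1]); crop(s,200,190,320,300,6,"s12.png"); crop(t,325,215,425,280,8,"t12r.png")
g=t["pixels"].mean(2)
pts=[]
for y in range(189,198):
    w=np.clip(97-g[y,182:186],0,None); pts.append(((w*np.arange(182,186)).sum()/w.sum(),y))
pts=np.array(pts); print(pts[:,0])
W=np.array([ray(t,p,.1125)[:2] for p in pts]); a=np.polyfit(W[:,0],W[:,1],1); print("heading",np.degrees(np.arctan(a[0])))
```

```text
t 26.75 pos [ 0.3175 -0.0533  0.2905] yhead -3.11 xax [ 0.0072  0.0087 -0.9999] F [-0.3   0.72  0.2 ] T [-0.057  0.042  0.04 ] gap 0.0526 q [-0.544 -0.189  1.965  0.011  1.364 -0.492]
[183.67295597 183.69041096 183.69672131 183.66463415 183.5753012
 183.57440476 183.56992084 183.52604167 183.56792873]
heading -3.7361447038896767
```

View pics/t12.png

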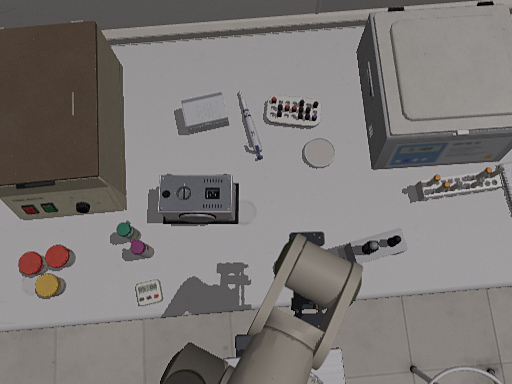

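View pics/s12.png

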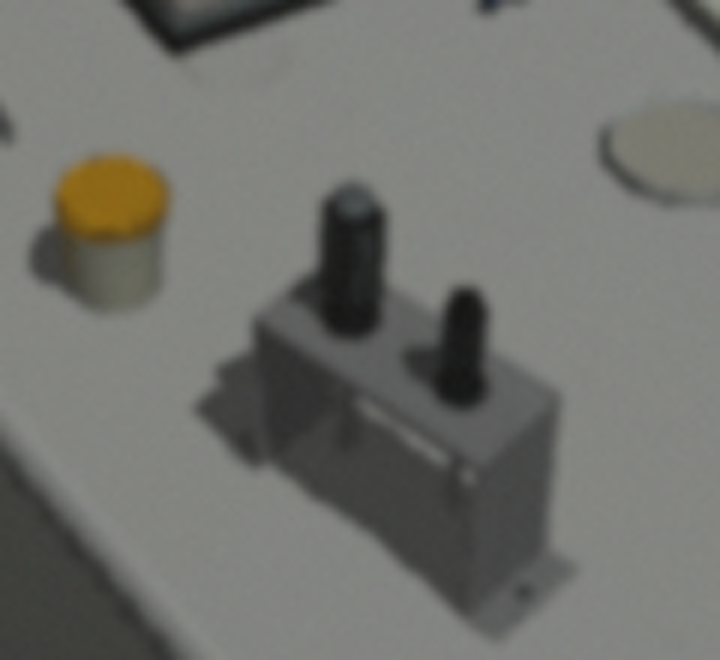

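Run:
```python
from workcell import arm
print(arm.finish_job())
```

```text
the job is handed in; nothing more can be done
None
```

I turned the selector to its other stop with the flat screwdriver, stood the screwdriver back in its own rack hole, and handed the job in at about 27 s. No verdict was reported.

**What I did:**
- **Grasp:** the first two closings met the square grip at an angle (gap 27.7 and 29.2 mm). I re-aimed the jaws and held it square at 24 mm.
- **Finding the slot:** the first sweeps were probably pressed hard enough to drag the loose disc along. Short pokes then found the slot, and the blade went in about 4 mm.
- **Turning:** I turned clockwise in small steps until the averaged torque rose from about 0.085 to 0.13 N m. I then backed off 6° and withdrew. The wrist force stayed below about 10 N throughout.

**Last checks:**
- **Selector:** the top view shows the slot at a heading of −3.7° (±1°), against about −4.5 to −5° expected at the stop. That is about 1.55 rad by image, where over 1.52 is needed.
- **Rack:** the side view shows the flat screwdriver upright with its collar on the rack, and the cross-tip one standing in its own hole.
- **Surroundings:** in the last pictures the cup, petri dish, timer and fuse cap look as they did at the start. The gripper is clear of everything.

**What disagreed:** the tool had to turn to −17°, about 13° past the slot's final heading. I put that down to play in the slot and twist in the grip. The slot angle from the image is only good to about 1°, so reaching the stop rests mainly on the torque rise.

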